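# Find the fuller ink jar and show it to the scanner

## Task

Find out by hand which of the two white ink jars is heavier: lift the jar on the blue pad clear of it and stand it back in the middle of its pad, then lift the jar on the orange pad. Finish holding the heavier jar upright in the air in front of the scanner's red window, centred on the window at its height with its middle 7 cm away, its yellow label facing the window, while the lighter jar stands in the middle of its own pad; the program ends while the gripper is still holding the heavier jar there. Do not touch the scanner, do not tip the jars, and leave the blue-labelled ink jar, the tape roll and the squeegee where they are.

Things in the scene. Friction and masses are not known exactly. Their poses are not given: they have to be found in the camera images.
- jar_a_mid (a point): centre, half-way up, of the closed white ink jar with black lid that starts on the blue pad: round, straight-sided, 58 mm in diameter, 80 mm tall, rigid. z is up; x points out through the middle of its yellow label, which covers 50 degrees of the side, 6 to 42 mm up (grip above it); a yellow stripe on the lid's top runs outward on the label's side.
- jar_b_mid (a point): centre, half-way up, of the closed white ink jar with black lid that starts on the orange pad: round, straight-sided, 58 mm in diameter, 80 mm tall, rigid. z is up; x points out through the middle of its yellow label, which covers 50 degrees of the side, 6 to 42 mm up (grip above it); a yellow stripe on the lid's top runs outward on the label's side.
- jar_a: the jar that starts on the blue pad; origin at the centre of its underside, axes as at its centre. The two jars look the same, but one, which changes from start to start, is heavier by 100 g or more; both weigh 0.12 to 0.5 kg and the contents do not shift
- jar_b: the jar that starts on the orange pad; origin at the centre of its underside, axes as at its centre. The two jars look the same, but one, which changes from start to start, is heavier by 100 g or more; both weigh 0.12 to 0.5 kg and the contents do not shift
- pad_blue: fixed blue square pad, 110 x 110 x 4 mm, lying on the table; origin at the centre of its underside (on the table), so its top is 4 mm above
- pad_orange: fixed orange square pad, 110 x 110 x 4 mm, lying on the table; origin at the centre of its underside (on the table), so its top is 4 mm above
- scanner: fixed grey and black label scanner, an upright block 60 deep (x) x 85 wide (y) x 118 mm tall; origin at the centre of its underside; its window looks along its -x axis, roughly towards the robot; a red stripe along the top edge marks the window side. A jar's label faces the window when the jar's x axis points the same way as the scanner's x axis
- scan_window (a point): centre of the scanner's red window (50 x 42 mm), 85 mm above the table, 30 mm along -x from the scanner's origin
- scan_point (a point): point in the air 70 mm straight out from the middle of the window, 85 mm above the table, where the held jar's centre belongs; axes as the scanner's
- ink_blue_mid (a point): centre of a bystander: larger closed ink jar with blue label, 80 mm in diameter, 85 mm tall, loose
- tape_mid (a point): centre of a bystander: green roll of tape lying flat, 90 mm outer diameter, 25 mm tall, loose
- squeegee_mid (a point): centre of a bystander: squeegee lying flat, wooden grip and black rubber blade, 220 mm long along its y axis, 62 mm wide, 12 mm tall, loose
There are look-alikes about, which are no part of the job. What is shaped like the jar_a but green, pink or purple is not meant.

How it is judged:
By the outcome, as a careful person would: the job done as asked, in the order asked, and still so for the second after the job is handed in, while the arm keeps its last pose, push and grip.
It also fails if it takes over 67 s, if anything falls off the work surface, if the arm or the gripper's body presses on something with over 40 N, if the wrist force passes 120 N, or if a joint passes its speed limit or range.

## Robot

A 7-joint arm with a two-finger parallel gripper is mounted at the origin on the work surface. World frame = base frame: x ahead of the robot, y to its left, z up, the work surface at z = 0. Lengths are in m, angles in rad, forces in N, time in s.
With the tool pointing down it reaches from about 0.4 to 0.925 m from the base axis. Payload 5.6 kg.
Tool frame: the origin (TCP) lies on the mounting face of the last link; the fingertips stand 173 mm ahead of it and the grasp point (between the pads) lies 155 mm ahead of it; z points along the fingers, y is the direction in which the jaws open and shut (so a half turn about z gives the same grasp; the last joint's range is limited). The gripper opens to 85 mm and grips with 20 to 120 N. Pads are 22 mm wide; open, the fingers measure 114 mm over their backs; the gripper's body (76 mm by 85 mm) begins 54 mm behind the grasp point. The pads swing forward as they close: fully open they stand 13 mm farther back than shut.
Start: joints at [-1.341, 0.468, -0.012, 1.603, 0.006, 1.071, -0.056], TCP at [0.175, 0.626, 0.405] pointing down, gripper open.
Joint ranges: [-2.53, 2.53], [-0.31, 2.02], [-1.57, 1.55], [0.28, 2.44], [-1.29, 4.43], [0.15, 1.84], [-2.92, 2.92]. Speed limits (rad/s): [2.57, 2.57, 3.14, 3.14, 3.14, 3.14, 3.14].

## Interface

Orientations are given as a unit quaternion [w, x, y, z].
In Python, from rig import bot gives the robot as it stands.
- The arm moves only by the shell command python3 -m pendant 'ROWS' [FORCE]. ROWS is JSON, a list of rows, each an object of numbers: "rx", "ry", "rz": the turn, a rotation vector about the tool's x, y, z in rad; "tx", "ty", "tz": the shift along the tool's x, y, z in m; "fingers": the closure in counts, from 0 (fully open) to 255 (shut). In form: [{"rx": .., "ry": .., "rz": .., "tx": .., "ty": .., "tz": .., "fingers": ..}, ...]. A call has 1 to 10 rows; each row shifts and turns the pose as measured when the row begins, along the tool's axes as they then stand; what a row does not reach is not made up. A row lasts 1/8 s, in which the tool goes at most 62.5 mm and 10.7 degrees, less where a joint would pass 70% of its speed; a pose out of reach is approached as far as the arm can. A call with a gripper value outside its range is refused whole. The fingers move at their own pace and stop on an object; FORCE is the grip in N (left out, the last holds). Time passes only in rows, so rows that do not move let the fingers close. It gives the time, the measured TCP pose, the force and the opening at its end, in the units of the state.
- bot.get_obs(): the state, without advancing time (a new reading comes with each control period).
- bot.camera(name): name is "scene" or "top" or "wrist"; returns a dict with "img" (384x512x3 uint8, red, green, blue), "fx", "fy", "cx", "cy" (pixels), "R" (3x3) and "t" (3): a world point X has camera coordinates R X + t; the wrist camera has in their place "T_tool_cam" (4x4, takes a point from camera to tool coordinates, whose origin is the TCP and whose axes are the flange's). Camera axes: x right, y down, z forward; pixel columns grow to the right and rows downward; lengths in m; the calibration is good to about 2 mm. A picture is of the moment at which its call begins: read the wrist's pose just before it. There is no depth.
- bot.finish_job(): hands the job in, once; it reports no verdict.
The state is a dict: "time_s": time; "joints": joint angles; "joint_vel": joint speeds; "effort": joint torques, N m; "tcp_pos": TCP position; "ee_rot": TCP orientation; "ft_force": force on the tool from outside, world axes, zero at the start; "torque": the same for the moment, N m; "gripper_width": finger opening in m.
Only numpy, scipy, OpenCV 4.12 (cv2) and the standard library are available. Lean on these libraries where they do the work, as an engineer would, in place of code of your own. Each camera call takes 0.05 s, during which the arm holds its last target. There are 200 camera calls.

## Working session

There is one attempt and no reset: what is moved stays moved. The work goes in short steps, Python scripts to look and compute and a shell command to move; the robot and the scene stay as the last step left them, time stands still between calls to the robot, and variables do not carry over. Pictures are saved under pics/ and viewed, about 8 in all and at most 12, crops included, and the job is handed in when it is done.

```bash
mkdir -p pics; ls; python3 - <<'E'
from rig import bot
import cv2,numpy as np
o=bot.get_obs();print({k:np.round(v,3).tolist() for k,v in o.items()})
for n in("top","scene","wrist"):
    c=bot.camera(n);cv2.imwrite(f"pics/{n}0.png",c["img"][:,:,::-1])
    print(n,{k:np.round(v,4).tolist() for k,v in c.items() if k!="img"})
a=cv2.imread("pics/top0.png");b=cv2.imread("pics/scene0.png")
cv2.imwrite("pics/both0.png",cv2.resize(np.vstack([a,b]),None,fx=.78,fy=.78))
E
```

```text
pics
{'time_s': 0.0, 'joints': [-1.341, 0.468, -0.012, 1.604, 0.006, 1.071, -0.056], 'joint_vel': [0.001, 0.0, 0.0, 0.0, -0.001, 0.001, 0.0], 'effort': [0.0, -53.238, 0.022, -25.13, 0.012, 0.007, -0.0], 'tcp_pos': [0.175, 0.626, 0.404], 'ee_rot': [-0.0, 0.136, 0.991, -0.001], 'ft_force': [-0.656, 0.308, -0.391], 'torque': [0.024, -0.007, -0.024], 'gripper_width': 0.085}
top {'fx': 425.8956, 'fy': 425.8956, 'cx': 257.2282, 'cy': 186.4635, 'R': [[0.0025, -1.0, -0.0035], [-0.9877, -0.0019, -0.1565], [0.1565, 0.0039, -0.9877]], 't': [-0.0855, 0.5182, 1.2758]}
scene {'fx': 373.83, 'fy': 373.83, 'cx': 257.7472, 'cy': 187.4694, 'R': [[0.625, 0.7806, -0.0106], [0.636, -0.5171, -0.5728], [-0.4526, 0.3513, -0.8196]], 't': [-0.2502, -0.3361, 1.3603]}
wrist {'fx': 300.4432, 'fy': 300.4432, 'cx': 256.4008, 'cy': 186.2715, 'T_tool_cam': [[-0.0004, -0.9477, -0.319, 0.0828], [1.0, -0.0002, -0.0008, 0.0007], [0.0007, -0.319, 0.9477, 0.0314], [0.0, 0.0, 0.0, 1.0]]}
```

View pics/top0.png

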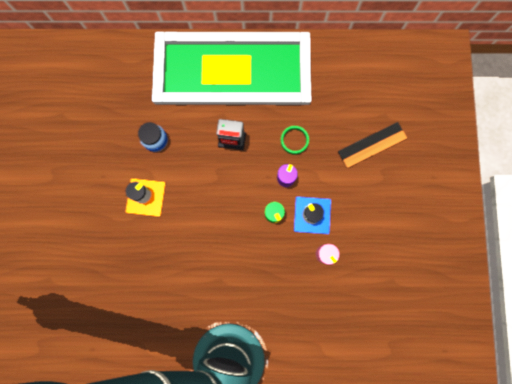

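View pics/scene0.png

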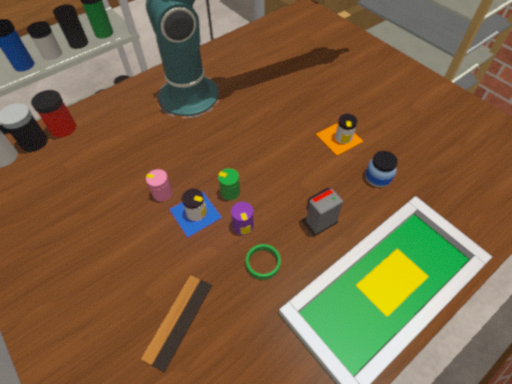

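Top view: candidates are the black-lidded jar on the blue pad (314,213), the black-lidded jar on the orange pad (138,192), and look-alikes green (275,212), purple (288,175), pink (329,254) and the big blue-labelled jar (152,137). I choose the two on the pads. The scanner is at (230,134), with its red side towards the robot.

```bash
cat > h.py <<'E'
import numpy as np,cv2
from rig import bot
from scipy.spatial.transform import Rotation as Ro
def cam(n):
    o=bot.get_obs();c=bot.camera(n)
    if n=="wrist":
        q=o["ee_rot"];T=np.eye(4);T[:3,:3]=Ro.from_quat([q[1],q[2],q[3],q[0]]).as_matrix();T[:3,3]=o["tcp_pos"]
        W=T@c["T_tool_cam"];c["Rc"]=W[:3,:3];c["C"]=W[:3,3]
    else: c["Rc"]=c["R"].T;c["C"]=-c["R"].T@c["t"]
    c["hsv"]=cv2.cvtColor(c["img"],cv2.COLOR_RGB2HSV);return c
def ray(c,u,v): 
    d=c["Rc"]@np.array([(u-c["cx"])/c["fx"],(v-c["cy"])/c["fy"],1]);return d/np.linalg.norm(d)
def plane(c,u,v,z):
    d=ray(c,u,v);return c["C"]+d*(z-c["C"][2])/d[2]
def proj(c,X):
    p=c["Rc"].T@(np.asarray(X)-c["C"]);return np.array([c["fx"]*p[0]/p[2]+c["cx"],c["fy"]*p[1]/p[2]+c["cy"]])
def tri(c1,p1,c2,p2):
    A=[];b=[]
    for c,p in((c1,p1),(c2,p2)):
        d=ray(c,*p);P=np.eye(3)-np.outer(d,d);A.append(P);b.append(P@c["C"])
    return np.linalg.solve(sum(A),sum(b))
def blobs(c,lo,hi,amin=15,box=None):
    m=cv2.inRange(c["hsv"],np.array(lo),np.array(hi))
    if box is not None:
        k=np.zeros_like(m);x0,y0,x1,y1=box;k[y0:y1,x0:x1]=255;m&=k
    cs,_=cv2.findContours(m,cv2.RETR_EXTERNAL,cv2.CHAIN_APPROX_NONE)
    return sorted([x for x in cs if cv2.contourArea(x)>=amin],key=cv2.contourArea,reverse=True)
def cen(x):
    m=cv2.moments(x);return np.array([m["m10"],m["m01"]])/m["m00"]
E
python3 - <<'E'
from h import *
t=cam("top");s=cam("scene")
R=lambda x:np.round(x,3).tolist()
boxes={"top":dict(a=(290,190,340,240),b=(118,172,172,222),scan=(210,112,255,156)),"scene":dict(a=(165,180,225,240),b=(312,105,368,160),scan=(298,180,348,238))}
cols=dict(blue=((100,150,80),(125,255,255)),orange=((8,180,150),(26,255,255)),black=((0,0,0),(180,255,60)),yellow=((24,150,120),(34,255,255)),red=((0,150,100),(6,255,255)))
for n,c in(("top",t),("scene",s)):
  for k,b in boxes[n].items():
    for cn,(lo,hi) in cols.items():
      for x in blobs(c,lo,hi,6,b)[:3]:
        r=cv2.minAreaRect(x);print(n,k,cn,cv2.contourArea(x),cen(x).round(1),[np.round(q,1) for q in r], "z0",R(plane(c,*cen(x),.0)[:2]),"z84",R(plane(c,*cen(x),.084)[:2]))
def crop(c,b):
    x0,y0,x1,y1=b;return cv2.resize(c["img"][y0:y1,x0:x1,::-1],(260,260),interpolation=cv2.INTER_CUBIC)
cv2.imwrite("pics/crop1.png",np.vstack([np.hstack([crop(c,boxes[n][k]) for k in("a","b","scan")]) for n,c in(("top",t),("scene",s))]))
E
```

```text
top a blue 1105.0 [312. 215.] [array([312.1, 214.9]), array([34.3, 34.4]), np.float64(3.6)] z0 [0.434, -0.257] z84 [0.427, -0.247]
top a orange 2401.0 [314.5 214.5] [array([314.5, 214.5]), array([49., 49.]), np.float64(90.0)] z0 [0.436, -0.265] z84 [0.428, -0.254]
top a yellow 27.5 [311.2 207.3] [array([311.2, 207.4]), array([6.3, 5.4]), np.float64(63.4)] z0 [0.458, -0.255] z84 [0.449, -0.244]
top b orange 2596.0 [144.5 196.5] [array([144.5, 196.5]), array([49., 53.]), np.float64(90.0)] z0 [0.492, 0.274] z84 [0.481, 0.251]
top b yellow 625.0 [147.7 199.1] [array([145. , 196.9]), array([34.9, 33.7]), np.float64(6.3)] z0 [0.484, 0.264] z84 [0.473, 0.241]
top scan orange 1879.0 [231.9 133.4] [array([232. , 133.5]), array([43., 44.]), np.float64(90.0)] z0 [0.699, -0.002] z84 [0.675, -0.007]
top scan black 130.5 [237.3 143.8] [array([236.7, 144.5]), array([14.9, 25. ]), np.float64(59.0)] z0 [0.665, -0.019] z84 [0.643, -0.024]
top scan red 44.5 [228.8 133.2] [array([228.9, 133.3]), array([18.2,  3.6]), np.float64(7.1)] z0 [0.7, 0.009] z84 [0.676, 0.003]
top scan red 33.0 [228.5 141.5] [arr
[... 985 characters left out ...]
)] z0 [0.464, 0.343] z84 [0.512, 0.27]
scene b black 186.0 [347.2 121.4] [array([347.5, 121. ]), array([14., 17.]), np.float64(90.0)] z0 [0.456, 0.347] z84 [0.504, 0.273]
scene b yellow 39.5 [345.2 137.9] [array([345., 138.]), array([6., 8.]), np.float64(90.0)] z0 [0.504, 0.286] z84 [0.548, 0.218]
scene b yellow 22.5 [348.4 123.5] [array([348.5, 123.5]), array([5., 5.]), np.float64(90.0)] z0 [0.465, 0.342] z84 [0.513, 0.269]
scene scan black 57.5 [308.5 226.8] [array([308.9, 227. ]), array([19.8,  4.4]), np.float64(53.7)] z0 [0.672, -0.036] z84 [0.701, -0.074]
scene scan red 79.5 [321.9 195.3] [array([321.9, 195.2]), array([ 4.9, 21. ]), np.float64(61.4)] z0 [0.619, 0.067] z84 [0.653, 0.019]
```

View pics/crop1.png

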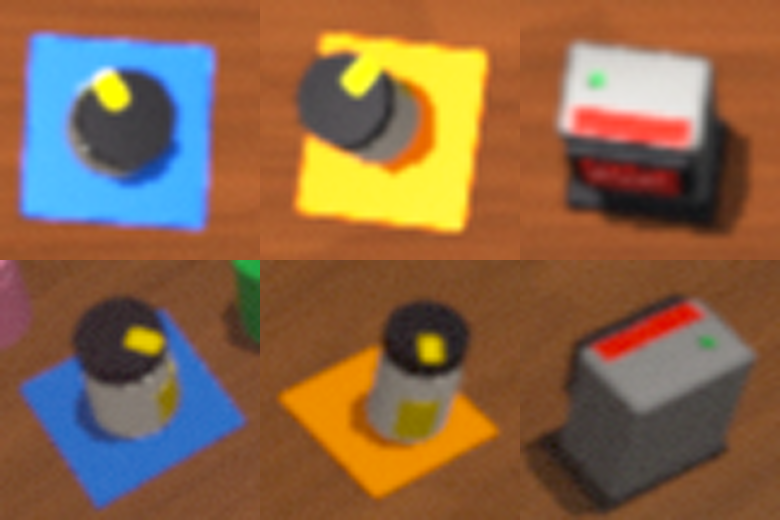

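Both jars are confirmed by the crop: black lid, white body and yellow label, on the blue and orange pads. The scanner's red stripe is on the robot side. Next is a wrist look over the orange jar, which is on the way.

```bash
cat >> h.py <<'E'
def go(x,y,z,yaz,n=None,tilt=True):
    "print shift and turn per row to bring the TCP to x,y,z pointing down with tool y at azimuth yaz (deg)"
    o=bot.get_obs();q=o["ee_rot"];R0=Ro.from_quat([q[1],q[2],q[3],q[0]])
    a=np.radians(yaz);Y=np.array([np.cos(a),np.sin(a),0]);Z=np.array([0,0,-1.])
    R1=Ro.from_matrix(np.c_[np.cross(Y,Z),Y,Z]);rv=(R0.inv()*R1).as_rotvec()
    d=np.array([x,y,z])-o["tcp_pos"]
    m=int(max(np.ceil(np.linalg.norm(d)/.058),np.ceil(np.degrees(np.linalg.norm(rv))/9.5),1));n=n or m
    print("t",round(o["time_s"],2),"n",n,"turn/row",(rv/n).round(4),"dist",d.round(4))
    for i in range(n): 
        print((R0*Ro.from_rotvec(rv*i/n)).inv().apply(d/n).round(4).tolist(),end=" ")
    print()
E
python3 -c "
from h import *
go(.49,.262,.40,61)"
```

```text
t 0.25 n 9 turn/row [-0.0001  0.      0.0259] dist [ 0.3149 -0.3638 -0.0042]
[-0.0446, -0.0295, 0.0005] [-0.0453, -0.0283, 0.0005] [-0.0461, -0.0272, 0.0005] [-0.0467, -0.026, 0.0005] [-0.0474, -0.0247, 0.0005] [-0.048, -0.0235, 0.0005] [-0.0486, -0.0222, 0.0005] [-0.0492, -0.021, 0.0005] [-0.0497, -0.0197, 0.0005]
```

```bash
python3 -m pendant '[{"tx":-0.045,"ty":-0.03,"rz":0.026},{"tx":-0.045,"ty":-0.028,"rz":0.026},{"tx":-0.046,"ty":-0.027,"rz":0.026},{"tx":-0.047,"ty":-0.026,"rz":0.026},{"tx":-0.047,"ty":-0.025,"rz":0.026},{"tx":-0.048,"ty":-0.024,"rz":0.026},{"tx":-0.049,"ty":-0.022,"rz":0.026},{"tx":-0.049,"ty":-0.021,"rz":0.026},{"tx":-0.05,"ty":-0.02,"rz":0.026},{"tx":0}]'
python3 - <<'E'
from h import *
c=cam("wrist");cv2.imwrite("pics/w1.png",c["img"][:,:,::-1])
np.savez("w1.npz",**{k:c[k] for k in("img","hsv","Rc","C","fx","fy","cx","cy")})
go(.46,-.12,.40,-10)
E
```

```text
t 0.3 n 14 turn/row [-0.      0.      0.1052] dist [ 0.2849 -0.7459 -0.0044]
[-0.034, -0.0458, 0.0003] [-0.0386, -0.042, 0.0003] [-0.0428, -0.0377, 0.0003] [-0.0465, -0.033, 0.0003] [-0.0497, -0.028, 0.0003] [-0.0524, -0.0226, 0.0003] [-0.0544, -0.017, 0.0003] [-0.0559, -0.0112, 0.0003] [-0.0568, -0.0052, 0.0003] [-0.057, 0.0008, 0.0003] [-0.0566, 0.0068, 0.0003] [-0.0556, 0.0127, 0.0003] [-0.054, 0.0184, 0.0003] [-0.0517, 0.024, 0.0003] validation failed for argument at $[0]...
```

View pics/w1.png

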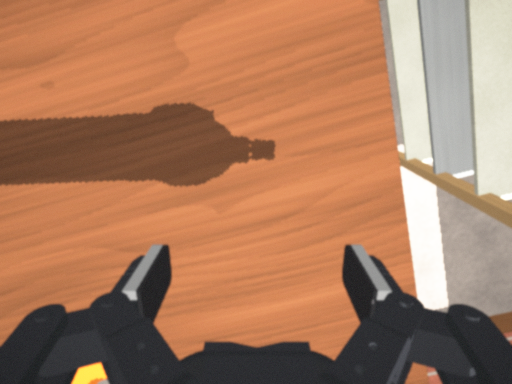

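The call was refused because every row needs all its keys. That picture still shows the start pose: bare table and the fingers at (150,270) and (360,270). I'll repeat the move with full rows.

```bash
python3 -m pendant '[{"rx":0,"ry":0,"rz":0.026,"tx":-0.045,"ty":-0.03,"tz":0,"fingers":0},{"rx":0,"ry":0,"rz":0.026,"tx":-0.045,"ty":-0.028,"tz":0,"fingers":0},{"rx":0,"ry":0,"rz":0.026,"tx":-0.046,"ty":-0.027,"tz":0,"fingers":0},{"rx":0,"ry":0,"rz":0.026,"tx":-0.047,"ty":-0.026,"tz":0,"fingers":0},{"rx":0,"ry":0,"rz":0.026,"tx":-0.047,"ty":-0.025,"tz":0,"fingers":0},{"rx":0,"ry":0,"rz":0.026,"tx":-0.048,"ty":-0.024,"tz":0,"fingers":0},{"rx":0,"ry":0,"rz":0.026,"tx":-0.049,"ty":-0.022,"tz":0,"fingers":0},{"rx":0,"ry":0,"rz":0.026,"tx":-0.049,"ty":-0.021,"tz":0,"fingers":0},{"rx":0,"ry":0,"rz":0.026,"tx":-0.05,"ty":-0.02,"tz":0,"fingers":0},{"rx":0,"ry":0,"rz":0,"tx":0,"ty":0,"tz":0,"fingers":0}]' && 
python3 - <<'E'
from h import *
c=cam("wrist");cv2.imwrite("pics/w2.png",c["img"][:,:,::-1])
np.savez("w2.npz",**{k:c[k] for k in("img","hsv","Rc","C","fx","fy","cx","cy")})
E
```

```text
time_s: 1.55
tcp_pos: [0.4981, 0.2492, 0.4042]
ee_rot: [0.001, 0.253, 0.967, 0.001]
ft_force: [-0.0, 1.8, 0.4]
gripper_width: 0.0854
```

View pics/w2.png

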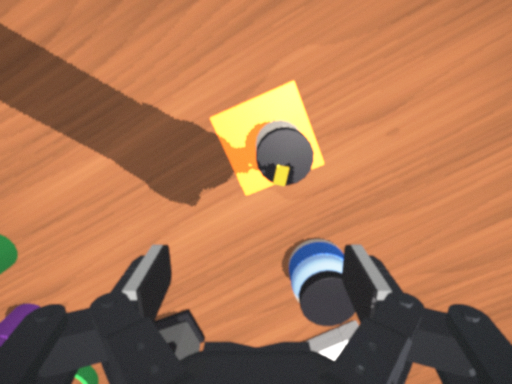

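The orange pad is at (267,138), jar b's lid at (284,153) with its stripe at (282,175), and the blue-labelled jar is at (325,280).

```bash
cat >> h.py <<'E'
def lid(c,box,vmax=110,z=.084):
    "lid top: dark disc with its yellow stripe"
    k=blobs(c,(0,0,0),(180,110,vmax),60,box)[0];hull=cv2.convexHull(k)
    e=cv2.fitEllipse(hull)
    ys=[y for y in blobs(c,(22,140,110),(36,255,255),6,box) if cv2.pointPolygonTest(hull,tuple(map(float,cen(y))),True)>-6 and cv2.contourArea(y)<cv2.contourArea(hull)*.4]
    ctr=np.array(e[0]);L=plane(c,*ctr,z)
    print("lid px",ctr.round(1),"axes",np.round(e[1],1),"xyz",L.round(4),"diam mm",(np.mean(e[1])/c["fx"]*abs((c["Rc"].T@(L-c["C"]))[2])*1000).round(1))
    if ys:
        S=plane(c,*cen(ys[0]),z);d=S-L;print("stripe px",cen(ys[0]).round(1),"r",np.linalg.norm(d[:2]).round(4),"yaw",np.degrees(np.arctan2(d[1],d[0])).round(1))
    return ctr
def pad(c,lo,hi,box,z=.004):
    k=np.vstack(blobs(c,lo,hi,60,box)[:2]);P=np.array([plane(c,*p,z)[:2] for p in cv2.convexHull(k)[:,0].astype(float)])
    r=cv2.minAreaRect((P*1000).astype(np.float32));print("pad",np.round(r[0],1),"size",np.round(r[1],1),"ang",round(r[2],1));return np.array(r[0])/1000
E
python3 - <<'E'
from h import *
c=dict(np.load("w2.npz"));t=cam("top")
L=lid(c,(245,105,325,192));T=lid(t,(118,172,160,207),75)
print("tri",tri(c,L,t,T).round(4))
pad(c,(8,120,120),(34,255,255),(205,75,328,198));pad(t,(15,150,120),(34,255,255),(118,172,172,222))
# pad corners in both for height
P=[]
for q,b in((c,(205,75,328,198)),(t,(118,172,172,222))):
    k=np.vstack(blobs(q,(10,150,150),(34,255,255),60,b))[:,0]
    print("corners up/right/down/left",[k[i].tolist() for i in(k[:,1].argmin(),k[:,0].argmax(),k[:,1].argmax(),k[:,0].argmin())],[plane(q,*map(float,k[i]),.004)[:2].round(3).tolist() for i in(k[:,1].argmin(),k[:,0].argmax(),k[:,1].argmax(),k[:,0].argmin())])
go(.46,-.14,.40,-10)
E
```

```text
lid px [283.6 155.5] axes [54.  56.6] xyz [0.4967 0.2819 0.084 ] diam mm 54.2
stripe px [271.4 178.5] r 0.0263 yaw -55.6
lid px [132.4 185.6] axes [22.8 34.5] xyz [0.5134 0.2891 0.084 ] diam mm 85.8
stripe px [140.  203.9] r 0.0606 yaw -155.1
tri [0.5037 0.2842 0.0913]
pad [488.8 270.6] size [160.  150.2] ang 60.6
pad [490.2 271. ] size [113.5 113.5] ang 83.7
corners up/right/down/left [[242, 75], [327, 150], [245, 196], [205, 114]] [[0.409, 0.282], [0.537, 0.33], [0.539, 0.21], [0.425, 0.221]]
corners up/right/down/left [[130, 172], [171, 189], [119, 221], [118, 191]] [[0.57, 0.323], [0.516, 0.19], [0.414, 0.35], [0.509, 0.358]]
t 1.65 n 8 turn/row [ 0.0002 -0.0005  0.155 ] dist [-0.0355 -0.3933 -0.004 ]
[-0.0199, -0.0452, 0.0003] [-0.0266, -0.0416, 0.0003] [-0.0327, -0.0369, 0.0004] [-0.038, -0.0314, 0.0004] [-0.0424, -0.0252, 0.0004] [-0.0458, -0.0183, 0.0004] [-0.0481, -0.011, 0.0004] [-0.0492, -0.0035, 0.0005]
```

```bash
python3 -m pendant '[{"rx":0,"ry":0,"rz":0.155,"tx":-0.02,"ty":-0.045,"tz":0,"fingers":0},{"rx":0,"ry":0,"rz":0.155,"tx":-0.027,"ty":-0.042,"tz":0,"fingers":0},{"rx":0,"ry":0,"rz":0.155,"tx":-0.033,"ty":-0.037,"tz":0,"fingers":0},{"rx":0,"ry":0,"rz":0.155,"tx":-0.038,"ty":-0.031,"tz":0,"fingers":0},{"rx":0,"ry":0,"rz":0.155,"tx":-0.042,"ty":-0.025,"tz":0,"fingers":0},{"rx":0,"ry":0,"rz":0,"tx":0,"ty":0,"tz":0,"fingers":0}]' && 
python3 - <<'E'
from h import *
c=cam("wrist");cv2.imwrite("pics/w3.png",c["img"][:,:,::-1])
np.savez("w3.npz",**{k:c[k] for k in("img","hsv","Rc","C","fx","fy","cx","cy")})
# sample colours
w=dict(np.load("w2.npz"))["hsv"]
for p in((225,125),(285,105),(240,150),(282,175),(350,100),(284,150),(275,165)):print(p,w[p[1],p[0]])
go(.45,-.20,.36,-65)
E
```

```text
time_s: 2.4
tcp_pos: [0.4696, 0.0119, 0.4025]
ee_rot: [-0.003, 0.599, 0.801, 0.004]
ft_force: [-0.1, 1.3, -0.1]
gripper_width: 0.0853
(225, 125) [ 30 128 255]
(285, 105) [ 30  96 255]
(240, 150) [ 15 190 253]
(282, 175) [ 27 183 250]
(350, 100) [ 11 149 218]
(284, 150) [156  11 113]
(275, 165) [18 49 88]
t 2.45 n 9 turn/row [-0.0005 -0.0011  0.1584] dist [-0.0199 -0.2141 -0.0424]
[-0.0222, -0.009, 0.0045] [-0.0233, -0.0054, 0.0045] [-0.0239, -0.0016, 0.0045] [-0.0238, 0.0022, 0.0046] [-0.0232, 0.0059, 0.0046] [-0.0219, 0.0095, 0.0046] [-0.0202, 0.0128, 0.0046] [-0.0179, 0.0158, 0.0047] [-0.0152, 0.0185, 0.0047]
```

View pics/w3.png

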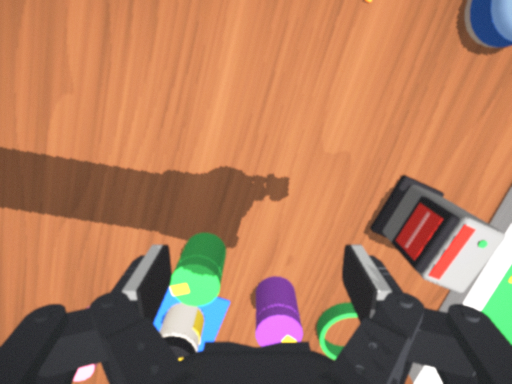

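The scanner's red window is at about (418,231) and its top stripe at (453,251); jar a is partly hidden behind the green jar at (185,330). Next I move above jar a, then work out everything.

```bash
python3 -m pendant '[{"rx":0,"ry":0,"rz":0.158,"tx":-0.022,"ty":-0.009,"tz":0.005,"fingers":0},{"rx":0,"ry":0,"rz":0.158,"tx":-0.023,"ty":-0.005,"tz":0.005,"fingers":0},{"rx":0,"ry":0,"rz":0.158,"tx":-0.024,"ty":-0.002,"tz":0.005,"fingers":0},{"rx":0,"ry":0,"rz":0.158,"tx":-0.024,"ty":0.002,"tz":0.005,"fingers":0},{"rx":0,"ry":0,"rz":0.158,"tx":-0.023,"ty":0.006,"tz":0.005,"fingers":0},{"rx":0,"ry":0,"rz":0.158,"tx":-0.022,"ty":0.01,"tz":0.005,"fingers":0},{"rx":0,"ry":0,"rz":0.158,"tx":-0.02,"ty":0.013,"tz":0.005,"fingers":0},{"rx":0,"ry":0,"rz":0.158,"tx":-0.018,"ty":0.016,"tz":0.005,"fingers":0},{"rx":0,"ry":0,"rz":0.158,"tx":-0.015,"ty":0.018,"tz":0.005,"fingers":0},{"rx":0,"ry":0,"rz":0,"tx":0,"ty":0,"tz":0,"fingers":0}]' && 
python3 - <<'E'
from h import *
c=cam("wrist");cv2.imwrite("pics/w4.png",c["img"][:,:,::-1])
np.savez("w4.npz",**{k:c[k] for k in("img","hsv","Rc","C","fx","fy","cx","cy")})
t=cam("top");s=cam("scene")
np.savez("top.npz",**{k:t[k] for k in("img","hsv","Rc","C","fx","fy","cx","cy")})
w=dict(np.load("w3.npz"))
rw=blobs(w,(0,150,90),(8,255,255),60,(380,180,500,300))+blobs(w,(172,150,90),(180,255,255),60,(380,180,500,300))
rt=blobs(t,(0,150,90),(8,255,255),15,(212,125,250,148));rs=blobs(s,(0,150,90),(6,255,255),15,(298,180,348,238))
for n,q,l in(("w3",w,rw),("top",t,rt),("scene",s,rs)):
  for x in l:
    r=cv2.minAreaRect(x);P=np.array([plane(q,*map(float,p),.118)[:2] for p in cv2.boxPoints(r)])
    e=[P[1]-P[0],P[2]-P[1]];e=max(e,key=np.linalg.norm);print(n,cv2.contourArea(x),cen(x).round(1),"z118",plane(q,*cen(x),.118).round(4),"len",np.linalg.norm(e).round(3),"yaw",np.degrees(np.arctan2(*e[::-1])).round(1))
E
```

```text
time_s: 3.7
tcp_pos: [0.4583, -0.1793, 0.3521]
ee_rot: [-0.009, 0.975, 0.224, 0.002]
ft_force: [0.6, 0.4, -0.8]
gripper_width: 0.0856
w3 1349.0 [418.5 230.4] z118 [0.6276 0.0132 0.118 ] len 0.048 yaw 82.0
w3 562.0 [451.3 251.3] z118 [0.6676 0.002  0.118 ] len 0.059 yaw 82.3
top 47.0 [228.9 133.1] z118 [ 6.662e-01 -2.000e-04  1.180e-01] len 0.055 yaw -97.3
top 34.0 [228.3 141.4] z118 [0.6408 0.0014 0.118 ] len 0.046 yaw -98.3
scene 81.0 [321.9 195.2] z118 [6.662e-01 3.000e-04 1.180e-01] len 0.059 yaw 82.9
```

View pics/w4.png

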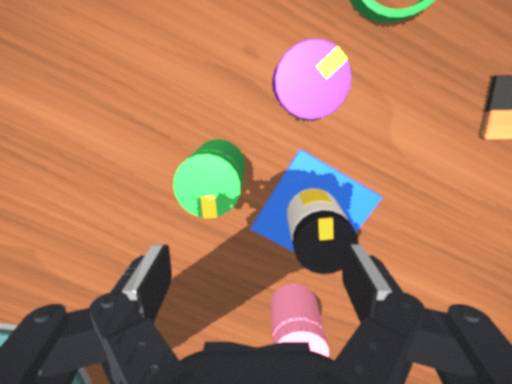

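Jar a's lid is at (325,242) with its stripe and label towards the image top, the blue pad is around (315,205), green is at (208,185) and pink at (298,310). Next I centre over jar a for a clean measurement.

```bash
python3 - <<'E'
from h import *
w=dict(np.load("w3.npz"));t=dict(np.load("top.npz"));c=dict(np.load("w4.npz"))
Wn=tri(w,(418.5,230.4),t,(228.3,141.4));St=tri(w,(451.3,251.3),t,(228.9,133.1))
print("window",Wn.round(4),"stripe",St.round(4))
L=plane(c,325,241,.084);print(L.round(4),"yaw",[np.degrees(np.arctan2(*(plane(c,326,228,.084)-L)[1::-1])).round(1)])
go(L[0],L[1],.36,-66)
E
```

```text
window [0.6493 0.0037 0.0875] stripe [0.6673 0.0009 0.1174]
[ 0.441  -0.2491  0.084 ] yaw [np.float64(26.0)]
t 3.85 n 2 turn/row [-0.0083 -0.0045  0.0181] dist [-0.0175 -0.0709  0.0075]
[-0.0234, 0.028, -0.0044] [-0.0229, 0.0284, -0.0041]
```

```bash
python3 -m pendant '[{"rx":-0.008,"ry":-0.004,"rz":0.018,"tx":-0.024,"ty":0.028,"tz":-0.004,"fingers":0},{"rx":-0.008,"ry":-0.004,"rz":0.018,"tx":-0.023,"ty":0.029,"tz":-0.004,"fingers":0},{"rx":0,"ry":0,"rz":0,"tx":0,"ty":0,"tz":0,"fingers":0}]' && 
python3 - <<'E'
from h import *
c=cam("wrist");cv2.imwrite("pics/w5.png",c["img"][:,:,::-1])
np.savez("w5.npz",**{k:c[k] for k in("img","hsv","Rc","C","fx","fy","cx","cy")})
t=dict(np.load("top.npz"));w4=dict(np.load("w4.npz"))
bx=(205,140,310,240)
l5=lid(c,bx,70);l4=lid(t,(298,196,332,230),60)
print("tri",tri(c,l5,t,l4).round(4))
lo,hi=(95,110,60),(125,255,255)
pad(c,lo,hi,(150,90,360,290));pad(w4,lo,hi,(240,140,390,260));pad(t,lo,hi,(290,190,340,240))
E
```

```text
time_s: 4.22
tcp_pos: [0.4429, -0.2469, 0.36]
ee_rot: [-0.001, 0.977, 0.215, 0.001]
ft_force: [0.6, -0.1, -0.7]
gripper_width: 0.0856
lid px [262.4 196.5] axes [54.3 62.6] xyz [ 0.4364 -0.2541  0.084 ] diam mm 50.8
lid px [316.6 209.2] axes [15.3 29.7] xyz [ 0.4437 -0.2604  0.084 ] diam mm 66.6
tri [ 0.4417 -0.2548  0.0997]
pad [ 436.3 -257. ] size [108.8 108.4] ang 85.8
pad [ 436.2 -256.4] size [108.7 108.3] ang 86.1
pad [ 434.5 -260.7] size [102.8 111.1] ang 85.9
```

View pics/w5.png

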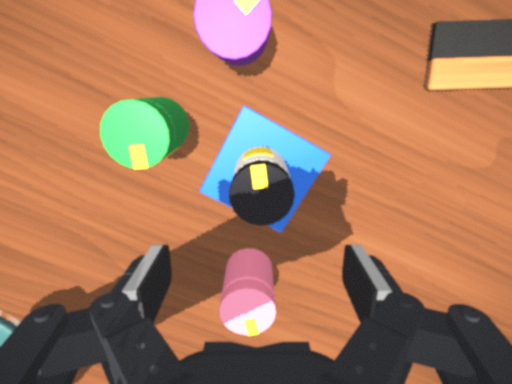

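Jar a's lid is centred at about (262,192) with its stripe at (259,177), and the label is visible at (258,155). The pink jar at (248,290) stands clear.

```bash
cat >> h.py <<'E'
def lid2(c,box,vmax,z=.084):
    k=blobs(c,(0,0,0),(180,130,vmax),40,box)[0];p,r=cv2.minEnclosingCircle(k)
    st=[y for y in blobs(c,(20,90,110),(36,255,255),6,box) if np.hypot(*(cen(y)-p))<r]
    L=plane(c,*p,z);d=plane(c,*cen(st[0]),z)-L if st else np.zeros(3)
    print("lid",np.round(p,1),"r",round(r,1),L.round(4),"diam",(2*r/c["fx"]*(c["Rc"].T@(L-c["C"]))[2]).round(4),"stripe",len(st),np.linalg.norm(d).round(4),"yaw",np.degrees(np.arctan2(d[1],d[0])).round(1));return p
E
python3 - <<'E'
from h import *
c=dict(np.load("w5.npz"));t=dict(np.load("top.npz"));w4=dict(np.load("w4.npz"));w2=dict(np.load("w2.npz"));s=cam("scene")
print("A");a=lid2(c,(215,130,310,235),70);b=lid2(t,(298,196,332,230),75);d=lid2(s,(180,185,215,215),60)
print(tri(c,a,t,b).round(4),tri(c,a,s,d).round(4))
print("B");a=lid2(w2,(250,118,320,190),125);b=lid2(t,(122,180,150,207),75);d=lid2(s,(330,110,365,133),60)
print(tri(w2,a,t,b).round(4),tri(w2,a,s,d).round(4))
for q,bx in((w2,(205,75,328,198)),(t,(118,172,172,222))): pad(q,(13,85,200),(34,255,255),bx)
m=cv2.inRange(w2["hsv"],(25,60,200),(34,255,255));k=max(cv2.findContours(m,0,1)[0],key=cv2.contourArea);print(k.min((0,1)),k.max((0,1)))
pad(w2,(25,60,200),(34,255,255),(205,75,328,198))
E
```

```text
A
lid [261.4 194.1] r 31.4 [ 0.4381 -0.2524  0.084 ] diam 0.0545 stripe 1 0.0166 yaw 33.2
lid [311.5 211.5] r 20.6 [ 0.4369 -0.2453  0.084 ] diam 0.1216 stripe 0 0.0 yaw 0.0
lid [191.3 198.9] r 10.5 [ 0.4412 -0.2594  0.084 ] diam 0.0563 stripe 1 0.0179 yaw 57.6
[ 0.4374 -0.249   0.0825] [ 0.4326 -0.2554  0.0694]
B
lid [283.6 155.7] r 28.8 [0.497  0.2818 0.084 ] diam 0.0565 stripe 2 0.0252 yaw 122.5Traceback (most recent call last):
  File "<stdin>", line 5, in <module>
  File "h.py", line 55, in lid2
    k=blobs(c,(0,0,0),(180,130,vmax),40,box)[0];p,r=cv2.minEnclosingCircle(k)
      ~~~~~~~~~~~~~~~~~~~~~~~~~~~~~~~~~~~~~~^^^
IndexError: list index out of range
```

```bash
python3 - <<'E'
from h import *
c=dict(np.load("w5.npz"));t=dict(np.load("top.npz"));w4=dict(np.load("w4.npz"));w2=dict(np.load("w2.npz"))
t["hsv"]=cv2.cvtColor(cv2.imread("pics/top0.png"),cv2.COLOR_BGR2HSV);s=cam("scene");s["hsv"]=cv2.cvtColor(cv2.imread("pics/scene0.png"),cv2.COLOR_BGR2HSV)
print("A");a=lid2(c,(215,130,310,235),70);a4=lid2(w4,(285,205,349,275),70);b=lid2(t,(300,196,328,226),75);d=lid2(s,(180,185,215,215),60)
print("tri",*[tri(c,a,*x).round(4) for x in((w4,a4),(t,b),(s,d))])
print("B");a=lid2(w2,(250,118,320,190),125);b=lid2(t,(122,180,150,207),75);d=lid2(s,(330,110,365,133),60)
print("tri",*[tri(w2,a,*x).round(4) for x in((t,b),(s,d))])
pad(w2,(25,60,200),(34,255,255),(205,75,328,198));pad(t,(24,150,150),(34,255,255),(118,172,172,222));pad(s,(8,200,150),(24,255,255),(312,105,368,160))
pad(t,(95,110,60),(125,255,255),(290,190,340,240))
# pad heights: outermost corners, two views
f=lambda q,lo,hi,bx:np.vstack(blobs(q,lo,hi,60,bx))[:,0]
k=f(c,(95,110,60),(125,255,255),(150,90,360,290));k4=f(w4,(95,110,60),(125,255,255),(240,140,390,260))
for n,i in(("right",lambda k:k[k[:,0]==k[:,0].max()].mean(0)),("left",lambda k:k[k[:,0]==k[:,0].min()].mean(0)),("up",lambda k:k[k[:,1]==k[:,1].min()].mean(0))):
    print("blue corner",n,tri(c,i(k),w4,i(k4)).round(4))
# stripe axis A
st=blobs(c,(20,90,110),(36,255,255),30,(235,155,285,195))
for x in st:
    P=np.array([plane(c,*map(float,p),.084)[:2] for p in x[:,0]]);r=cv2.minAreaRect((P*1000).astype(np.float32));print("stripe",np.round(r[0],1),np.round(r[1],1),r[2])
E
```

```text
A
lid [261.4 194.1] r 31.4 [ 0.4381 -0.2524  0.084 ] diam 0.0545 stripe 1 0.0166 yaw 33.2
lid [326. 246.] r 35.6 [ 0.4371 -0.2524  0.084 ] diam 0.0631 stripe 1 0.0172 yaw 31.5
lid [313.5 212.7] r 8.7 [ 0.4333 -0.2511  0.084 ] diam 0.0513 stripe 1 0.0173 yaw 23.9
lid [192.3 198.6] r 9.8 [ 0.442  -0.2568  0.084 ] diam 0.0523 stripe 1 0.015 yaw 56.4
tri [ 0.4378 -0.2522  0.0847] [ 0.4345 -0.2534  0.0729] [ 0.4346 -0.2542  0.0727]
B
lid [283.6 155.7] r 28.8 [0.497  0.2818 0.084 ] diam 0.0565 stripe 2 0.0252 yaw 122.5Traceback (most recent call last):
  File "<stdin>", line 6, in <module>
  File "h.py", line 55, in lid2
    k=blobs(c,(0,0,0),(180,130,vmax),40,box)[0];p,r=cv2.minEnclosingCircle(k)
      ~~~~~~~~~~~~~~~~~~~~~~~~~~~~~~~~~~~~~~^^^
IndexError: list index out of range
```

Jar a's lid top measures (0.438, -0.2525, 0.0847) from two wrist views, against an expected height of 0.084, so that agrees. The blue pad's centre is (0.436, -0.257). Jar a's yaw is about 32°.

```bash
python3 -c "
from h import *
go(.438,-.2525,.214,-60,4)"
```

```text
t 4.38 n 4 turn/row [-0.0009 -0.0008 -0.0217] dist [-0.0057 -0.0082 -0.1452]
[-0.0023, 0.0014, 0.0363] [-0.0023, 0.0013, 0.0363] [-0.0023, 0.0012, 0.0363] [-0.0023, 0.0011, 0.0363]
```

```bash
python3 -m pendant '[{"rx":0,"ry":0,"rz":-0.043,"tx":-0.005,"ty":0.003,"tz":0.02,"fingers":0},{"rx":0,"ry":0,"rz":-0.043,"tx":-0.004,"ty":0.002,"tz":0.035,"fingers":0},{"rx":0,"ry":0,"rz":0,"tx":0,"ty":0,"tz":0.035,"fingers":0},{"rx":0,"ry":0,"rz":0,"tx":0,"ty":0,"tz":0.03,"fingers":0},{"rx":0,"ry":0,"rz":0,"tx":0,"ty":0,"tz":0.0,"fingers":0}]' 40;python3 -c "
from h import *
go(.438,-.2525,.214,-60,1);print(bot.get_obs()['ee_rot'])"
```

```text
time_s: 5.0
tcp_pos: [0.442, -0.2442, 0.236]
ee_rot: [-0.004, 0.963, 0.268, 0.003]
ft_force: [-0.2, 0.8, 0.9]
gripper_width: 0.0855
t 5.0 n 1 turn/row [-0.0066 -0.0083  0.019 ] dist [-0.004  -0.0083 -0.022 ]
[-0.0079, 0.0052, 0.0219] 
[-0.00426876  0.96341364  0.26796619  0.00317077]
```

```bash
python3 -m pendant '[{"rx":-0.006,"ry":-0.008,"rz":0.019,"tx":-0.008,"ty":0.005,"tz":0.01,"fingers":0},{"rx":0,"ry":0,"rz":0,"tx":0,"ty":0,"tz":0.01,"fingers":0},{"rx":0,"ry":0,"rz":0,"tx":0,"ty":0,"tz":0.0,"fingers":0}]';python3 -c "
from h import *
go(.438,-.2525,.214,-60,1)"
```

```text
time_s: 5.38
tcp_pos: [0.4389, -0.2525, 0.2169]
ee_rot: [0.001, 0.966, 0.259, 0.002]
ft_force: [0.6, 0.1, 0.5]
gripper_width: 0.0852
t 5.38 n 1 turn/row [ 0.0023 -0.0026  0.0011] dist [-0.0009 -0.     -0.0029]
[-0.0008, -0.0005, 0.0029]
```

```bash
python3 -m pendant '[{"rx":0.002,"ry":-0.002,"rz":0,"tx":-0.001,"ty":0,"tz":0.003,"fingers":40},{"rx":0,"ry":0,"rz":0,"tx":0,"ty":0,"tz":0,"fingers":80},{"rx":0,"ry":0,"rz":0,"tx":0,"ty":0,"tz":0,"fingers":120},{"rx":0,"ry":0,"rz":0,"tx":0,"ty":0,"tz":0,"fingers":140},{"rx":0,"ry":0,"rz":0,"tx":0,"ty":0,"tz":0,"fingers":140},{"rx":0,"ry":0,"rz":0,"tx":0,"ty":0,"tz":0,"fingers":140}]' 45;python3 - <<'E'
from h import *
o=bot.get_obs();print(o["ft_force"].round(2),o["torque"].round(3),o["effort"].round(2))
E
```

```text
time_s: 6.12
tcp_pos: [0.4383, -0.2531, 0.2148]
ee_rot: [0.0, 0.966, 0.259, 0.001]
ft_force: [-1.4, 0.7, -0.1]
gripper_width: 0.0574
[-1.43  0.72 -0.15] [0.004 0.059 0.053] [-4.000e-02 -4.344e+01  7.680e+00 -1.416e+01 -2.000e-02 -6.000e-02
  1.000e-02]
```

The jar is gripped (57.4 mm opening). I'll lift it and average the wrist force.

```bash
python3 -m pendant '[{"rx":0,"ry":0,"rz":0,"tx":0,"ty":0,"tz":-0.02,"fingers":140},{"rx":0,"ry":0,"rz":0,"tx":0,"ty":0,"tz":-0.025,"fingers":140},{"rx":0,"ry":0,"rz":0,"tx":0,"ty":0,"tz":-0.025,"fingers":140},{"rx":0,"ry":0,"rz":0,"tx":0,"ty":0,"tz":-0.01,"fingers":140},{"rx":0,"ry":0,"rz":0,"tx":0,"ty":0,"tz":0,"fingers":140},{"rx":0,"ry":0,"rz":0,"tx":0,"ty":0,"tz":0,"fingers":140},{"rx":0,"ry":0,"rz":0,"tx":0,"ty":0,"tz":0,"fingers":140}]'
cat >> h.py <<'E'
def weigh(n=12):
    F=[];q=[]
    for i in range(n):
        o=bot.get_obs();F.append(o["ft_force"]);q.append(o["effort"]);c=bot.camera("scene" if i<n-1 else "wrist")
    print("F",np.mean(F,0).round(3),"sd",np.std(F,0).round(2),"eff",np.mean(q,0).round(3),"t",o["time_s"]);return c
E
python3 - <<'E'
from h import *
weigh();c=cam("wrist");cv2.imwrite("pics/w6.png",c["img"][:,:,::-1])
s=cam("scene");cv2.imwrite("pics/s6.png",np.hstack([cv2.resize(s["img"][130:260,130:280,::-1],(400,346),interpolation=2),cv2.resize(c["img"][150:,:,::-1],(400,346))]))
go(.436,-.257,.216,-60,2)
E
```

```text
time_s: 7.0
tcp_pos: [0.4364, -0.2513, 0.2926]
ee_rot: [-0.002, 0.966, 0.26, -0.003]
ft_force: [-0.4, 0.2, -3.9]
gripper_width: 0.0571
F [-1.220e-01  4.000e-03 -4.114e+00] sd [0.56 0.41 0.3 ] eff [ 0.0000e+00 -3.9433e+01  7.6960e+00 -1.9113e+01  2.2000e-02  2.9000e-02
  1.0000e-03] t 7.55
t 7.7 n 2 turn/row [-0.0024  0.0015  0.0009] dist [-0.0007 -0.0056 -0.0774]
[-0.0016, 0.0024, 0.0387] [-0.0016, 0.0023, 0.0387]
```

View pics/s6.png

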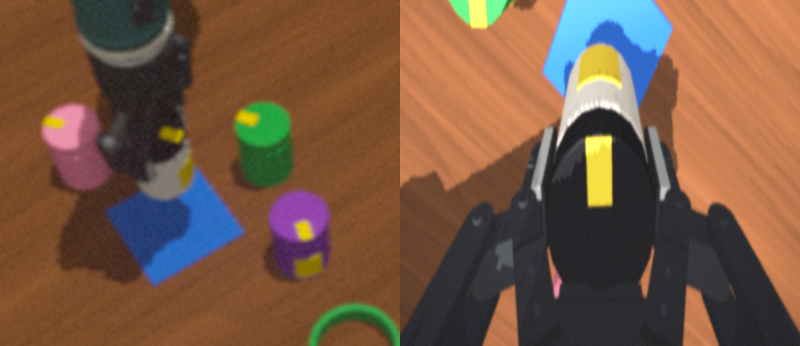

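Jar a is clear of the pad and upright: in the scene view it hangs above the blue pad, and in the wrist view its stripe is in line with the tool x axis. The force is -4.1 N, so about 0.42 kg. Now I set it back in the pad's middle.

```bash
python3 -m pendant '[{"rx":-0.002,"ry":0.002,"rz":0,"tx":-0.003,"ty":0.005,"tz":0.02,"fingers":140},{"rx":0,"ry":0,"rz":0,"tx":0,"ty":0,"tz":0.025,"fingers":140},{"rx":0,"ry":0,"rz":0,"tx":0,"ty":0,"tz":0.02,"fingers":140},{"rx":0,"ry":0,"rz":0,"tx":0,"ty":0,"tz":0,"fingers":140},{"rx":0,"ry":0,"rz":0,"tx":0,"ty":0,"tz":0,"fingers":140}]'
python3 -c "
from h import *
go(.436,-.257,.215,-60,1)"
```

```text
time_s: 8.32
tcp_pos: [0.4376, -0.2576, 0.228]
ee_rot: [-0.0, 0.966, 0.26, 0.001]
ft_force: [-0.2, -0.2, -4.1]
gripper_width: 0.0568
t 8.32 n 1 turn/row [-0.0004 -0.0012  0.0026] dist [-0.0016  0.0006 -0.013 ]
[-0.0011, -0.0013, 0.013]
```

```bash
python3 -m pendant '[{"rx":0,"ry":0,"rz":0.002,"tx":-0.001,"ty":-0.001,"tz":0.006,"fingers":140},{"rx":0,"ry":0,"rz":0,"tx":0,"ty":0,"tz":0.004,"fingers":140},{"rx":0,"ry":0,"rz":0,"tx":0,"ty":0,"tz":0.002,"fingers":140},{"rx":0,"ry":0,"rz":0,"tx":0,"ty":0,"tz":0.001,"fingers":140},{"rx":0,"ry":0,"rz":0,"tx":0,"ty":0,"tz":0,"fingers":140}]'
```

```text
time_s: 8.95
tcp_pos: [0.4369, -0.2574, 0.2159]
ee_rot: [0.001, 0.966, 0.259, 0.002]
ft_force: [-0.1, 0.8, -4.0]
gripper_width: 0.0573
```

```bash
python3 -m pendant '[{"rx":0,"ry":0,"rz":0,"tx":-0.001,"ty":0,"tz":0.001,"fingers":140},{"rx":0,"ry":0,"rz":0,"tx":0,"ty":0,"tz":0.001,"fingers":140},{"rx":0,"ry":0,"rz":0,"tx":0,"ty":0,"tz":0,"fingers":140}]'
```

```text
time_s: 9.32
tcp_pos: [0.4361, -0.2583, 0.215]
ee_rot: [0.0, 0.966, 0.259, 0.003]
ft_force: [-0.2, 0.2, -4.9]
gripper_width: 0.0568
```

```bash
python3 -m pendant '[{"rx":0,"ry":0,"rz":0,"tx":0,"ty":-0.001,"tz":0.001,"fingers":140},{"rx":0,"ry":0,"rz":0,"tx":0,"ty":0,"tz":0.001,"fingers":140},{"rx":0,"ry":0,"rz":0,"tx":0,"ty":0,"tz":0.001,"fingers":140},{"rx":0,"ry":0,"rz":0,"tx":0,"ty":0,"tz":0,"fingers":140}]'
```

```text
time_s: 9.82
tcp_pos: [0.4357, -0.2586, 0.215]
ee_rot: [-0.0, 0.966, 0.259, 0.004]
ft_force: [0.2, 0.3, -3.5]
gripper_width: 0.0572
```

```bash
python3 -m pendant '[{"rx":0,"ry":0,"rz":0,"tx":0,"ty":-0.001,"tz":0.002,"fingers":140},{"rx":0,"ry":0,"rz":0,"tx":0,"ty":0,"tz":0.002,"fingers":140},{"rx":0,"ry":0,"rz":0,"tx":0,"ty":0,"tz":0,"fingers":140}]'; python3 -c "
from h import *
weigh(5)
go(.436,-.257,.215,-60,1)"
```

```text
time_s: 10.2
tcp_pos: [0.4355, -0.259, 0.2152]
ee_rot: [-0.001, 0.966, 0.259, 0.006]
ft_force: [0.1, -0.3, -4.6]
gripper_width: 0.057
F [-0.84   1.441  2.669] sd [0.93 0.97 4.06] eff [ 5.8000e-02 -4.3024e+01  7.5110e+00 -1.4261e+01 -1.1700e-01 -2.9400e-01
  3.5000e-02] t 10.4
t 10.45 n 1 turn/row [ 0.0015 -0.0121  0.0006] dist [0.     0.0019 0.0002]
[0.001, -0.0016, -0.0001]
```

```bash
python3 -m pendant '[{"rx":0,"ry":-0.012,"rz":0,"tx":0,"ty":-0.001,"tz":-0.002,"fingers":140},{"rx":0,"ry":0,"rz":0,"tx":0,"ty":-0.001,"tz":0.001,"fingers":140},{"rx":0,"ry":0,"rz":0,"tx":0,"ty":0,"tz":0.001,"fingers":100},{"rx":0,"ry":0,"rz":0,"tx":0,"ty":0,"tz":0,"fingers":50},{"rx":0,"ry":0,"rz":0,"tx":0,"ty":0,"tz":0,"fingers":0},{"rx":0,"ry":0,"rz":0,"tx":0,"ty":0,"tz":0,"fingers":0},{"rx":0,"ry":0,"rz":0,"tx":0,"ty":0,"tz":-0.02,"fingers":0},{"rx":0,"ry":0,"rz":0,"tx":0,"ty":0,"tz":-0.05,"fingers":0},{"rx":0,"ry":0,"rz":0,"tx":0,"ty":0,"tz":-0.055,"fingers":0},{"rx":0,"ry":0,"rz":0,"tx":0,"ty":0,"tz":-0.02,"fingers":0}]'; python3 - <<'E'
from h import *
bot.camera("scene");bot.camera("scene")
c=cam("wrist");cv2.imwrite("pics/w7.png",c["img"][:,:,::-1])
np.savez("w7.npz",**{k:c[k] for k in("img","hsv","Rc","C","fx","fy","cx","cy")})
lid2(c,(215,110,310,255),70);pad(c,(95,110,60),(125,255,255),(150,70,360,290))
weigh(6)
go(.497,.28,.36,61)
E
```

```text
time_s: 11.7
tcp_pos: [0.4347, -0.2574, 0.3658]
ee_rot: [0.0, 0.966, 0.258, -0.001]
ft_force: [1.1, 0.3, -0.5]
gripper_width: 0.0853
lid [256.1 186.8] r 30.9 [ 0.4317 -0.258   0.084 ] diam 0.0543 stripe 1 0.0194 yaw 33.0
pad [ 436.1 -257.3] size [109.  108.3] ang 86.0
F [ 0.499  0.215 -0.299] sd [0.73 0.59 0.38] eff [-2.9000e-02 -3.3796e+01  6.5620e+00 -2.1649e+01  5.1000e-02  2.1000e-02
 -1.5000e-02] t 12.1
t 12.15 n 13 turn/row [-0.0009 -0.     -0.1625] dist [ 0.0627  0.5365 -0.001 ]
[0.0248, -0.0333, 0.0] [0.0299, -0.0289, 0.0] [0.0341, -0.0237, -0.0] [0.0375, -0.0178, -0.0] [0.0399, -0.0115, -0.0001] [0.0413, -0.0049, -0.0001] [0.0415, 0.0018, -0.0001] [0.0407, 0.0085, -0.0001] [0.0388, 0.015, -0.0] [0.0358, 0.021, -0.0] [0.0319, 0.0266, -0.0] [0.0272, 0.0314, 0.0] [0.0218, 0.0354, 0.0]
```

Jar a stands on its pad within about 4 mm of the middle, and its label yaw is unchanged. Next, jar b.

```bash
python3 -m pendant '[{"rx":0,"ry":0,"rz":-0.163,"tx":0.025,"ty":-0.033,"tz":0,"fingers":0},{"rx":0,"ry":0,"rz":-0.163,"tx":0.03,"ty":-0.029,"tz":0,"fingers":0},{"rx":0,"ry":0,"rz":-0.163,"tx":0.034,"ty":-0.024,"tz":0,"fingers":0},{"rx":0,"ry":0,"rz":-0.163,"tx":0.038,"ty":-0.018,"tz":0,"fingers":0},{"rx":0,"ry":0,"rz":-0.163,"tx":0.04,"ty":-0.012,"tz":0,"fingers":0},{"rx":0,"ry":0,"rz":-0.163,"tx":0.041,"ty":-0.005,"tz":0,"fingers":0},{"rx":0,"ry":0,"rz":-0.163,"tx":0.042,"ty":0.002,"tz":0,"fingers":0},{"rx":0,"ry":0,"rz":-0.163,"tx":0.041,"ty":0.009,"tz":0,"fingers":0},{"rx":0,"ry":0,"rz":-0.163,"tx":0.039,"ty":0.015,"tz":0,"fingers":0},{"rx":0,"ry":0,"rz":0,"tx":0,"ty":0,"tz":0,"fingers":0}]'; python3 -c "
from h import *
go(.497,.28,.36,57)"
```

```text
time_s: 13.4
tcp_pos: [0.4708, 0.1274, 0.3533]
ee_rot: [-0.007, 0.526, 0.85, -0.008]
ft_force: [0.4, -0.8, -0.5]
gripper_width: 0.0854
t 13.4 n 4 turn/row [-0.005  -0.0024 -0.1332] dist [0.0262 0.1526 0.0067]
[0.0312, 0.0228, -0.002] [0.0279, 0.0268, -0.002] [0.0241, 0.0303, -0.0019] [0.0199, 0.0332, -0.0018]
```

```bash
python3 -m pendant '[{"rx":-0.005,"ry":-0.002,"rz":-0.133,"tx":0.031,"ty":0.023,"tz":-0.002,"fingers":0},{"rx":-0.005,"ry":-0.002,"rz":-0.133,"tx":0.028,"ty":0.027,"tz":-0.002,"fingers":0},{"rx":-0.005,"ry":-0.002,"rz":-0.133,"tx":0.024,"ty":0.03,"tz":-0.002,"fingers":0},{"rx":-0.005,"ry":-0.002,"rz":-0.133,"tx":0.02,"ty":0.033,"tz":-0.002,"fingers":0},{"rx":0,"ry":0,"rz":0,"tx":0,"ty":0,"tz":0,"fingers":0}]'; python3 - <<'E'
from h import *
bot.camera("scene")
c=cam("wrist");cv2.imwrite("pics/w8.png",c["img"][:,:,::-1])
np.savez("w8.npz",**{k:c[k] for k in("img","hsv","Rc","C","fx","fy","cx","cy")})
weigh(8)
E
```

```text
time_s: 14.02
tcp_pos: [0.4988, 0.2782, 0.3565]
ee_rot: [-0.002, 0.283, 0.959, -0.003]
ft_force: [0.1, -0.5, -0.3]
gripper_width: 0.0855
F [-0.13   0.129  0.1  ] sd [0.47 0.35 0.39] eff [-2.9100e-01 -4.5164e+01  1.9790e+00 -2.2549e+01 -1.0000e-03  1.8000e-02
  1.0000e-03] t 14.475
```

View pics/w8.png

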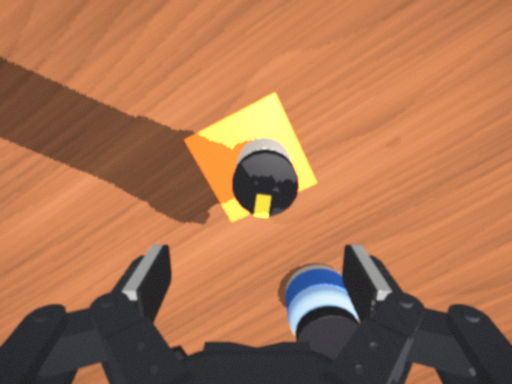

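Jar b's lid is at (265,183) with its stripe at (262,206). The pad corners are (275,93), (317,182), (232,222) and (186,141), and the blue-labelled jar is at (325,300).

```bash
python3 - <<'E'
from h import *
c=dict(np.load("w8.npz"));w2=dict(np.load("w2.npz"))
p=lid2(c,(220,140,308,220),80)
P=[(275,93),(317,182),(232,222),(186,141)];Q=[(295,81),(325,162),(247,194),(210,118)]
C=np.array([plane(c,*x,.004) for x in P]);print("pad corners",C[:,:2].round(4).tolist(),"centre",C.mean(0).round(4),"sides",np.linalg.norm(C-np.roll(C,1,0),axis=1).round(4))
print("heights",[tri(c,x,w2,y).round(4)[2] for x,y in zip(P,Q)],"lid tri",tri(c,(265,183),w2,(284.5,153)).round(4))
L=plane(c,265.3,183,.084);S=plane(c,262.5,206,.084);d=S-L;print(L.round(4),np.hypot(*d[:2]).round(4),np.degrees(np.arctan2(d[1],d[0])).round(1))
print("bluejar",plane(c,320,268,.0)[:2].round(3),plane(c,328,335,.085)[:2].round(3))
E
python3 -c "
from h import *
go(.498,.281,.215,56,4)"
```

```text
lid [265.  182.3] r 32.6 [0.4968 0.2836 0.084 ] diam 0.0549 stripe 1 0.0214 yaw -39.4
pad corners [[0.4441, 0.331], [0.5505, 0.32], [0.5394, 0.212], [0.4337, 0.2247]] centre [0.4919 0.2719 0.004 ] sides [0.1068 0.107  0.1085 0.1064]
heights [np.float64(0.0177), np.float64(0.0198), np.float64(0.0195), np.float64(-0.0034)] lid tri [0.4939 0.2843 0.0928]
[0.4975 0.2834 0.084 ] 0.021 -39.1
bluejar [0.653 0.267] [0.667 0.25 ]
t 14.53 n 4 turn/row [-0.0017 -0.0004  0.0041] dist [-0.0008  0.0052 -0.1425]
[0.0008, 0.0012, 0.0356] [0.0008, 0.0011, 0.0356] [0.0009, 0.0011, 0.0356] [0.0009, 0.001, 0.0356]
```

```bash
python3 -m pendant '[{"rx":-0.006,"ry":-0.002,"rz":0.05,"tx":0.003,"ty":0.004,"tz":0.02,"fingers":0},{"rx":0,"ry":0,"rz":0.05,"tx":0.001,"ty":0.001,"tz":0.04,"fingers":0},{"rx":0,"ry":0,"rz":0,"tx":0,"ty":0,"tz":0.04,"fingers":0},{"rx":0,"ry":0,"rz":0,"tx":0,"ty":0,"tz":0.0,"fingers":0},{"rx":0,"ry":0,"rz":0,"tx":0,"ty":0,"tz":0.0,"fingers":0}]'; python3 -c "
from h import *
go(.497,.2835,.215,51,1)"
```

```text
time_s: 15.15
tcp_pos: [0.4995, 0.2824, 0.2582]
ee_rot: [0.002, 0.334, 0.942, 0.002]
ft_force: [1.0, -0.2, 0.1]
gripper_width: 0.0853
t 15.15 n 1 turn/row [ 0.0049  0.0024 -0.0009] dist [-0.0025  0.0011 -0.0432]
[0.0028, -0.0009, 0.0432]
```

```bash
python3 -m pendant '[{"rx":0.004,"ry":0.002,"rz":0,"tx":0.003,"ty":-0.001,"tz":0.02,"fingers":0},{"rx":0,"ry":0,"rz":0,"tx":0,"ty":0,"tz":0.017,"fingers":0},{"rx":0,"ry":0,"rz":0,"tx":0,"ty":0,"tz":0.003,"fingers":0},{"rx":0,"ry":0,"rz":0,"tx":0,"ty":0,"tz":0.0,"fingers":0}]'; python3 -c "
from h import *
go(.497,.2835,.215,51,1)"
```

```text
time_s: 15.65
tcp_pos: [0.4974, 0.2842, 0.2183]
ee_rot: [0.002, 0.334, 0.942, 0.002]
ft_force: [0.2, 0.4, 0.9]
gripper_width: 0.0855
t 15.65 n 1 turn/row [ 0.0052  0.0014 -0.0009] dist [-0.0004 -0.0007 -0.0033]
[-0.0001, -0.0008, 0.0033]
```

```bash
python3 -m pendant '[{"rx":0.005,"ry":0.001,"rz":0,"tx":0,"ty":-0.001,"tz":0.003,"fingers":40},{"rx":0,"ry":0,"rz":0,"tx":0,"ty":0,"tz":0,"fingers":80},{"rx":0,"ry":0,"rz":0,"tx":0,"ty":0,"tz":0,"fingers":120},{"rx":0,"ry":0,"rz":0,"tx":0,"ty":0,"tz":0,"fingers":140},{"rx":0,"ry":0,"rz":0,"tx":0,"ty":0,"tz":0,"fingers":140},{"rx":0,"ry":0,"rz":0,"tx":0,"ty":0,"tz":0,"fingers":140}]' 45;python3 -m pendant '[{"rx":0,"ry":0,"rz":0,"tx":0,"ty":0,"tz":-0.02,"fingers":140},{"rx":0,"ry":0,"rz":0,"tx":0,"ty":0,"tz":-0.025,"fingers":140},{"rx":0,"ry":0,"rz":0,"tx":0,"ty":0,"tz":-0.025,"fingers":140},{"rx":0,"ry":0,"rz":0,"tx":0,"ty":0,"tz":-0.01,"fingers":140},{"rx":0,"ry":0,"rz":0,"tx":0,"ty":0,"tz":0,"fingers":140},{"rx":0,"ry":0,"rz":0,"tx":0,"ty":0,"tz":0,"fingers":140},{"rx":0,"ry":0,"rz":0,"tx":0,"ty":0,"tz":0,"fingers":140}]'
python3 - <<'E'
from h import *
weigh();c=cam("wrist");cv2.imwrite("pics/w9.png",c["img"][:,:,::-1])
go(.492,.272,.217,51,2)
E
```

```text
time_s: 16.4
tcp_pos: [0.4971, 0.2835, 0.216]
ee_rot: [0.001, 0.334, 0.942, 0.001]
ft_force: [0.1, 0.3, -0.8]
gripper_width: 0.0571
time_s: 17.27
tcp_pos: [0.4965, 0.283, 0.3006]
ee_rot: [0.0, 0.334, 0.942, 0.0]
ft_force: [0.4, 0.2, -1.5]
gripper_width: 0.0572
F [-0.183 -0.013 -1.574] sd [0.42 0.4  0.51] eff [ 0.0000e+00 -4.8515e+01  2.7520e+00 -2.0844e+01  1.4000e-02 -9.0000e-03
  0.0000e+00] t 17.825
t 17.93 n 2 turn/row [ 0.001   0.0004 -0.0006] dist [-0.0047 -0.0111 -0.0844]
[-0.0017, -0.0059, 0.0422] [-0.0017, -0.0058, 0.0422]
```

Jar b weighs about 0.16 kg (-1.57 N) against 0.41 kg for jar a (-4.1 N), so jar a is heavier. I stand b back in the middle of the orange pad and return to a.

```bash
python3 -m pendant '[{"rx":0,"ry":0,"rz":0,"tx":-0.003,"ty":-0.011,"tz":0.02,"fingers":140},{"rx":0,"ry":0,"rz":0,"tx":0,"ty":0,"tz":0.03,"fingers":140},{"rx":0,"ry":0,"rz":0,"tx":0,"ty":0,"tz":0.02,"fingers":140},{"rx":0,"ry":0,"rz":0,"tx":0,"ty":0,"tz":0,"fingers":140},{"rx":0,"ry":0,"rz":0,"tx":0,"ty":0,"tz":0,"fingers":140}]'
python3 -c "
from h import *
go(.492,.272,.216,51,1)"
```

```text
time_s: 18.55
tcp_pos: [0.493, 0.2731, 0.2313]
ee_rot: [0.002, 0.334, 0.942, 0.002]
ft_force: [-0.1, -0.1, -2.6]
gripper_width: 0.0574
t 18.55 n 1 turn/row [ 0.0055  0.0018 -0.0011] dist [-0.001  -0.0011 -0.0153]
[0.0001, -0.0016, 0.0153]
```

```bash
python3 -m pendant '[{"rx":0.005,"ry":0.002,"rz":0,"tx":0,"ty":-0.002,"tz":0.01,"fingers":140},{"rx":0,"ry":0,"rz":0,"tx":0,"ty":0,"tz":0.004,"fingers":140},{"rx":0,"ry":0,"rz":0,"tx":0,"ty":0,"tz":0.002,"fingers":140},{"rx":0,"ry":0,"rz":0,"tx":0,"ty":0,"tz":0.001,"fingers":140},{"rx":0,"ry":0,"rz":0,"tx":0,"ty":0,"tz":0,"fingers":140}]'
python3 -c "
from h import *
weigh(4)
go(.492,.272,.216,51,1)"
```

```text
time_s: 19.18
tcp_pos: [0.4926, 0.272, 0.2162]
ee_rot: [0.001, 0.334, 0.942, 0.002]
ft_force: [0.0, 0.1, -1.7]
gripper_width: 0.0572
F [ 0.067 -0.108 -0.928] sd [0.27 0.55 0.84] eff [ 5.0000e-03 -5.1113e+01  2.8330e+00 -1.6772e+01  4.0000e-03 -2.0000e-03
 -0.0000e+00] t 19.325
t 19.38 n 1 turn/row [ 0.0036  0.0004 -0.0009] dist [-0.0005 -0.0001 -0.    ]
[0.0004, -0.0004, -0.0]
```

Contact is starting, so I lower it 1 mm more, release and rise.

```bash
python3 -m pendant '[{"rx":0,"ry":0,"rz":0,"tx":0,"ty":0,"tz":0.001,"fingers":140},{"rx":0,"ry":0,"rz":0,"tx":0,"ty":0,"tz":0.0,"fingers":100},{"rx":0,"ry":0,"rz":0,"tx":0,"ty":0,"tz":0,"fingers":50},{"rx":0,"ry":0,"rz":0,"tx":0,"ty":0,"tz":0,"fingers":0},{"rx":0,"ry":0,"rz":0,"tx":0,"ty":0,"tz":0,"fingers":0},{"rx":0,"ry":0,"rz":0,"tx":0,"ty":0,"tz":-0.02,"fingers":0},{"rx":0,"ry":0,"rz":0,"tx":0,"ty":0,"tz":-0.05,"fingers":0},{"rx":0,"ry":0,"rz":0,"tx":0,"ty":0,"tz":-0.055,"fingers":0},{"rx":0,"ry":0,"rz":0,"tx":0,"ty":0,"tz":-0.02,"fingers":0},{"rx":0,"ry":0,"rz":0,"tx":0,"ty":0,"tz":0,"fingers":0}]'; python3 - <<'E'
from h import *
bot.camera("scene")
c=cam("wrist");cv2.imwrite("pics/w10.png",c["img"][:,:,::-1])
lid2(c,(220,140,308,226),80)
m=cv2.inRange(c["hsv"],(25,70,210),(34,255,255));m[:80]=0;m[240:]=0;m[:,:150]=0;m[:,350:]=0
k=cv2.convexHull(np.vstack([x for x in cv2.findContours(m,0,1)[0] if cv2.contourArea(x)>20]))
P=np.array([plane(c,*p,.004)[:2] for p in k[:,0].astype(float)]);r=cv2.minAreaRect((P*1000).astype(np.float32));print("pad sunlit",r)
go(.433,-.257,.36,-58)
E
```

```text
time_s: 20.62
tcp_pos: [0.4924, 0.2719, 0.3642]
ee_rot: [0.0, 0.334, 0.943, 0.001]
ft_force: [-0.4, -0.5, -0.7]
gripper_width: 0.0854
lid [257.7 185.6] r 31.6 [0.493  0.2731 0.084 ] diam 0.0549 stripe 1 0.0233 yaw -49.1
pad sunlit ((495.5168151855469, 271.0579528808594), (108.23925018310547, 117.6146011352539), 83.67859649658203)
t 20.73 n 12 turn/row [-1.000e-04  0.000e+00  1.585e-01] dist [-0.0589 -0.5286 -0.0021]
[-0.0239, -0.0373, 0.0002] [-0.0295, -0.0331, 0.0002] [-0.0344, -0.028, 0.0002] [-0.0384, -0.0222, 0.0002] [-0.0414, -0.0159, 0.0002] [-0.0434, -0.0091, 0.0002] [-0.0443, -0.0022, 0.0002] [-0.0441, 0.0048, 0.0002] [-0.0427, 0.0117, 0.0002] [-0.0404, 0.0183, 0.0002] [-0.037, 0.0245, 0.0002] [-0.0326, 0.03, 0.0002]
```

View pics/w10.png

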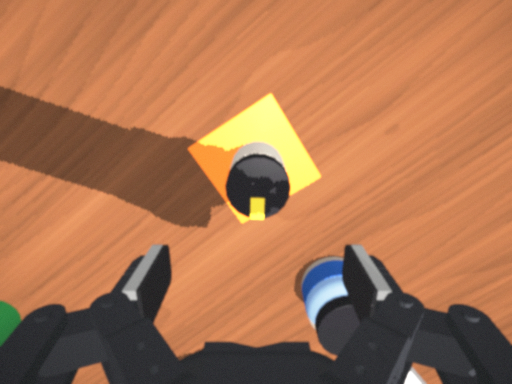

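Jar b stands upright, with its lid over the pad's middle to within about 2 mm (lid at (258,186) in the picture). Back to jar a.

```bash
python3 -m pendant '[{"rx":0,"ry":0,"rz":0.159,"tx":-0.024,"ty":-0.037,"tz":0,"fingers":0},{"rx":0,"ry":0,"rz":0.159,"tx":-0.03,"ty":-0.033,"tz":0,"fingers":0},{"rx":0,"ry":0,"rz":0.159,"tx":-0.034,"ty":-0.028,"tz":0,"fingers":0},{"rx":0,"ry":0,"rz":0.159,"tx":-0.038,"ty":-0.022,"tz":0,"fingers":0},{"rx":0,"ry":0,"rz":0.159,"tx":-0.041,"ty":-0.016,"tz":0,"fingers":0},{"rx":0,"ry":0,"rz":0.159,"tx":-0.043,"ty":-0.009,"tz":0,"fingers":0},{"rx":0,"ry":0,"rz":0.159,"tx":-0.044,"ty":-0.002,"tz":0,"fingers":0},{"rx":0,"ry":0,"rz":0.159,"tx":-0.044,"ty":0.005,"tz":0,"fingers":0},{"rx":0,"ry":0,"rz":0.159,"tx":-0.043,"ty":0.012,"tz":0,"fingers":0},{"rx":0,"ry":0,"rz":0.159,"tx":-0.04,"ty":0.018,"tz":0,"fingers":0}]'; python3 -c "
from h import *
go(.433,-.257,.36,-58)"
```

```text
time_s: 21.98
tcp_pos: [0.4274, -0.1753, 0.3501]
ee_rot: [-0.001, 0.916, 0.401, -0.014]
ft_force: [1.3, 0.1, -0.0]
gripper_width: 0.0857
t 21.98 n 2 turn/row [-0.0046  0.0132  0.1334] dist [ 0.0056 -0.0817  0.0099]
[-0.0282, 0.0297, -0.0046] [-0.024, 0.0332, -0.0048]
```

```bash
python3 -m pendant '[{"rx":-0.005,"ry":0.013,"rz":0.133,"tx":-0.028,"ty":0.03,"tz":-0.004,"fingers":0},{"rx":-0.005,"ry":0.013,"rz":0.133,"tx":-0.024,"ty":0.033,"tz":-0.004,"fingers":0},{"rx":0,"ry":0,"rz":0,"tx":0,"ty":0,"tz":0,"fingers":0},{"rx":0,"ry":0,"rz":0,"tx":0,"ty":0,"tz":0,"fingers":0}]'; python3 - <<'E'
from h import *
c=cam("wrist");cv2.imwrite("pics/w11.png",c["img"][:,:,::-1])
p=lid2(c,(215,110,310,250),70);pad(c,(95,110,60),(125,255,255),(150,70,360,290))
b=blobs(c,(0,0,0),(180,130,70),40,(215,110,310,250))[0];x=b[:,0];print("extents",x.min(0),x.max(0))
# lid centre from widest row ends and lowest edge
xc=(x[:,0].min()+x[:,0].max())/2;r=(x[:,0].max()-x[:,0].min()+1)/2;yc=x[:,1].max()+.5-r*.97
L=plane(c,xc,yc,.084);print("alt centre",xc,yc,L.round(4))
o=bot.get_obs();print(o["tcp_pos"].round(4));go(L[0],L[1],.215,-58,1)
E
```

```text
time_s: 22.48
tcp_pos: [0.4301, -0.2609, 0.3534]
ee_rot: [-0.001, 0.963, 0.269, -0.005]
ft_force: [0.1, -0.7, 0.4]
gripper_width: 0.0852
lid [258.5 188. ] r 31.5 [ 0.428  -0.2619  0.084 ] diam 0.0528 stripe 1 0.0246 yaw 35.5
pad [ 435.9 -257.4] size [109.2 108.4] ang 86.0
extents [228 178] [289 211]
alt centre 258.5 181.43 [ 0.4329 -0.2589  0.084 ]
[ 0.4301 -0.2608  0.3536]
t 22.52 n 1 turn/row [-0.0036  0.0098 -0.0136] dist [ 0.0028  0.0019 -0.1386]
[0.0047, 0.0003, 0.1385]
```

```bash
python3 -m pendant '[{"rx":-0.004,"ry":0.01,"rz":-0.01,"tx":0.005,"ty":0,"tz":0.02,"fingers":0},{"rx":0,"ry":0,"rz":0,"tx":0,"ty":0,"tz":0.04,"fingers":0},{"rx":0,"ry":0,"rz":0,"tx":0,"ty":0,"tz":0.04,"fingers":0},{"rx":0,"ry":0,"rz":0,"tx":0,"ty":0,"tz":0.0,"fingers":0},{"rx":0,"ry":0,"rz":0,"tx":0,"ty":0,"tz":0.0,"fingers":0}]'; python3 -c "
from h import *
go(.433,-.2585,.215,-58,1)"
```

```text
time_s: 23.15
tcp_pos: [0.4361, -0.2523, 0.2509]
ee_rot: [-0.001, 0.96, 0.28, 0.001]
ft_force: [0.3, -0.1, 0.1]
gripper_width: 0.0854
t 23.15 n 1 turn/row [-0.0023 -0.0022  0.0091] dist [-0.0031 -0.0062 -0.0359]
[-0.0061, 0.0037, 0.0359]
```

```bash
python3 -m pendant '[{"rx":-0.002,"ry":-0.002,"rz":0.009,"tx":-0.006,"ty":0.004,"tz":0.005,"fingers":0},{"rx":0,"ry":0,"rz":0,"tx":0,"ty":0,"tz":0.02,"fingers":0},{"rx":0,"ry":0,"rz":0,"tx":0,"ty":0,"tz":0.01,"fingers":0},{"rx":0,"ry":0,"rz":0,"tx":0,"ty":0,"tz":0.0,"fingers":0},{"rx":0,"ry":0,"rz":0,"tx":0,"ty":0,"tz":0.0,"fingers":0}]'; python3 -c "
from h import *
go(.433,-.2585,.215,-58,1)"
```

```text
time_s: 23.78
tcp_pos: [0.4341, -0.2595, 0.2162]
ee_rot: [0.001, 0.961, 0.276, 0.002]
ft_force: [0.1, 0.3, -0.4]
gripper_width: 0.0853
t 23.77 n 1 turn/row [ 0.0033 -0.0035  0.0004] dist [-0.0011  0.001  -0.0012]
[-0.0004, -0.0014, 0.0012]
```

```bash
python3 -m pendant '[{"rx":0.003,"ry":-0.003,"rz":0,"tx":0,"ty":-0.001,"tz":0.001,"fingers":40},{"rx":0,"ry":0,"rz":0,"tx":0,"ty":0,"tz":0,"fingers":80},{"rx":0,"ry":0,"rz":0,"tx":0,"ty":0,"tz":0,"fingers":120},{"rx":0,"ry":0,"rz":0,"tx":0,"ty":0,"tz":0,"fingers":140},{"rx":0,"ry":0,"rz":0,"tx":0,"ty":0,"tz":0,"fingers":140},{"rx":0,"ry":0,"rz":0,"tx":0,"ty":0,"tz":0,"fingers":140}]' 45;python3 -m pendant '[{"rx":0,"ry":0,"rz":0,"tx":0,"ty":0,"tz":-0.02,"fingers":140},{"rx":0,"ry":0,"rz":0,"tx":0,"ty":0,"tz":-0.03,"fingers":140},{"rx":0,"ry":0,"rz":0,"tx":0,"ty":0,"tz":-0.03,"fingers":140},{"rx":0,"ry":0,"rz":0,"tx":0,"ty":0,"tz":-0.025,"fingers":140},{"rx":0,"ry":0,"rz":0,"tx":0,"ty":0,"tz":-0.015,"fingers":140},{"rx":0,"ry":0,"rz":0,"tx":0,"ty":0,"tz":0,"fingers":140},{"rx":0,"ry":0,"rz":0,"tx":0,"ty":0,"tz":0,"fingers":140}]'
python3 - <<'E'
from h import *
weigh(6);c=cam("wrist");cv2.imwrite("pics/w12.png",c["img"][:,:,::-1])
np.savez("w12.npz",**{k:c[k] for k in("img","hsv","Rc","C","fx","fy","cx","cy")})
o=bot.get_obs();q=o["ee_rot"];x=np.degrees(np.arctan2(2*q[1]*q[2],2*q[1]**2-1));z=o["tcp_pos"][2]
print("x_tool az",x.round(1),"tcp",o["tcp_pos"].round(4))
zl=z-.2155+.084
for st in blobs(c,(20,90,110),(36,255,255),80,(190,100,320,384)):
    P=np.array([plane(c,*map(float,p),zl)[:2] for p in st[:,0]]);r=cv2.minAreaRect((P*1000).astype(np.float32))
    m=plane(c,*cen(st),zl)-o["tcp_pos"];print(cen(st).round(1),cv2.contourArea(st),"rect@lid",np.round(r[0],1),np.round(r[1],1),round(r[2],1),"dir",np.degrees(np.arctan2(m[1],m[0])).round(1),np.hypot(*m[:2]).round(4))
go(.510,.022,z,-97.6)
E
```

```text
time_s: 24.52
tcp_pos: [0.4335, -0.2584, 0.2157]
ee_rot: [-0.0, 0.961, 0.276, 0.0]
ft_force: [-0.3, 0.7, 0.1]
gripper_width: 0.057
time_s: 25.4
tcp_pos: [0.432, -0.2579, 0.3416]
ee_rot: [-0.001, 0.961, 0.275, -0.0]
ft_force: [0.5, 0.1, -5.0]
gripper_width: 0.0572
F [-0.087 -0.083 -3.897] sd [0.42 0.31 0.72] eff [-5.0000e-02 -3.5876e+01  7.2890e+00 -2.1696e+01  1.3000e-02  1.7000e-02
 -1.0000e-03] t 25.65
x_tool az 31.9 tcp [ 0.4321 -0.2583  0.3418]
[256.2 260. ] 1538.5 rect@lid [ 446.7 -247.6] [20.8 13.2] 32.0 dir 36.3 0.0186
[256.6 190.6] 1061.5 rect@lid [ 471.  -232.7] [10.5 20.1] 32.0 dir 33.5 0.0467
t 25.75 n 6 turn/row [-0.0003  0.0002  0.115 ] dist [0.0779 0.2803 0.    ]
[0.0357, -0.0328, 0.0001] [0.0317, -0.0367, 0.0] [0.0273, -0.0401, 0.0] [0.0225, -0.0429, 0.0] [0.0175, -0.0452, 0.0] [0.0121, -0.0469, 0.0]
```

The jar is held with its stripe and label at azimuth 32.0° against 31.9° for the tool x axis, so its yaw follows the tool. The window is at about (0.650, 0.003), yaw -7.6°, which puts the scan point at (0.5806, 0.0126) with the TCP at z ≈ 0.2565.

```bash
python3 -m pendant '[{"rx":0,"ry":0,"rz":0.115,"tx":0.035,"ty":-0.033,"tz":0,"fingers":140},{"rx":0,"ry":0,"rz":0.115,"tx":0.032,"ty":-0.037,"tz":0,"fingers":140},{"rx":0,"ry":0,"rz":0.115,"tx":0.027,"ty":-0.04,"tz":0,"fingers":140},{"rx":0,"ry":0,"rz":0.115,"tx":0.022,"ty":-0.043,"tz":0,"fingers":140},{"rx":0,"ry":0,"rz":0.115,"tx":0.017,"ty":-0.045,"tz":0,"fingers":140},{"rx":0,"ry":0,"rz":0.115,"tx":0.012,"ty":-0.047,"tz":0,"fingers":140},{"rx":0,"ry":0,"rz":0,"tx":0,"ty":0,"tz":0,"fingers":140},{"rx":0,"ry":0,"rz":0,"tx":0,"ty":0,"tz":0,"fingers":140}]'; python3 -c "
from h import *
go(.5806,.0126,.30,-97.6)"
```

```text
time_s: 26.75
tcp_pos: [0.5139, 0.0278, 0.3408]
ee_rot: [0.001, 0.997, -0.08, -0.0]
ft_force: [0.2, 0.6, -4.7]
gripper_width: 0.0573
t 26.75 n 2 turn/row [ 0.0012  0.0002 -0.0134] dist [ 0.0667 -0.0152 -0.0408]
[0.0341, 0.0021, 0.0204] [0.0341, 0.0026, 0.0204]
```

```bash
python3 -m pendant '[{"rx":0,"ry":0,"rz":-0.013,"tx":0.025,"ty":0.002,"tz":0.01,"fingers":140},{"rx":0,"ry":0,"rz":-0.013,"tx":0.025,"ty":0.002,"tz":0.01,"fingers":140},{"rx":0,"ry":0,"rz":0,"tx":0.01,"ty":0.001,"tz":0.02,"fingers":140},{"rx":0,"ry":0,"rz":0,"tx":0,"ty":0,"tz":0.0,"fingers":140},{"rx":0,"ry":0,"rz":0,"tx":0,"ty":0,"tz":0.0,"fingers":140}]'; python3 -c "
from h import *
go(.5806,.0126,.2565,-97.6,1)"
```

```text
time_s: 27.38
tcp_pos: [0.5727, 0.0073, 0.3004]
ee_rot: [0.001, 0.998, -0.07, -0.001]
ft_force: [-0.4, 0.0, -4.0]
gripper_width: 0.0572
t 27.38 n 1 turn/row [ 0.0018  0.0012 -0.0066] dist [ 0.0079  0.0053 -0.0439]
[0.0071, -0.0064, 0.0439]
```

```bash
python3 -m pendant '[{"rx":0.002,"ry":0,"rz":-0.007,"tx":0.007,"ty":-0.006,"tz":0.01,"fingers":140},{"rx":0,"ry":0,"rz":0,"tx":0,"ty":0,"tz":0.02,"fingers":140},{"rx":0,"ry":0,"rz":0,"tx":0,"ty":0,"tz":0.013,"fingers":140},{"rx":0,"ry":0,"rz":0,"tx":0,"ty":0,"tz":0.0,"fingers":140},{"rx":0,"ry":0,"rz":0,"tx":0,"ty":0,"tz":0.0,"fingers":140}]'; python3 -c "
from h import *
go(.5806,.0126,.2565,-97.6,1)"
```

```text
time_s: 28.0
tcp_pos: [0.5803, 0.0132, 0.255]
ee_rot: [-0.001, 0.998, -0.065, -0.001]
ft_force: [0.4, -0.4, -3.7]
gripper_width: 0.0571
t 28.0 n 1 turn/row [-0.0015  0.0014  0.0018] dist [ 0.0003 -0.0006  0.0015]
[0.0004, 0.0006, -0.0015]
```

Now I check from the scene, top and wrist views, using the last viewed picture.

```bash
python3 -m pendant '[{"rx":-0.001,"ry":0.001,"rz":0.002,"tx":0,"ty":0.001,"tz":-0.002,"fingers":140},{"rx":0,"ry":0,"rz":0,"tx":0,"ty":0,"tz":0,"fingers":140},{"rx":0,"ry":0,"rz":0,"tx":0,"ty":0,"tz":0,"fingers":140}]'; python3 - <<'E'
from h import *
t=cam("top");s=cam("scene");c=cam("wrist");o=bot.get_obs()
a=cv2.resize(s["img"][150:260,260:370,::-1],(390,390),interpolation=2);b=cv2.resize(c["img"][:,:,::-1],(400,300));u=cv2.resize(t["img"][90:240,110:350,::-1],(400,250),interpolation=2)
im=np.zeros((560,800,3),np.uint8);im[:390,:390]=a;im[:300,400:]=b;im[305:555,400:]=u;cv2.imwrite("pics/fin.png",im)
q=o["ee_rot"];print("x az",np.degrees(np.arctan2(2*q[1]*q[2],2*q[1]**2-1)).round(2),o["tcp_pos"].round(4),o["joints"].round(2))
# expected pixels: jar axis/scan geometry
P=o["tcp_pos"];print("lid centre px scene",proj(s,[P[0],P[1],P[2]-.1315]).round(1),"window",proj(s,[.650,.003,.085]).round(1))
zl=P[2]-.1315
for st in blobs(c,(20,90,110),(36,255,255),80,(190,100,320,384)):
    Q=np.array([plane(c,*map(float,p),zl)[:2] for p in st[:,0]]);r=cv2.minAreaRect((Q*1000).astype(np.float32));m=plane(c,*cen(st),zl)-P;print("stripe",cen(st).round(1),np.round(r[1],1),round(r[2],1),m.round(4))
for n,x,bx in(("scene",s,(298,180,348,238)),("top",t,(212,120,250,148))):
    for k in blobs(x,(0,150,90),(6,255,255),15,bx):print(n,"red",cen(k).round(1),cv2.contourArea(k),plane(x,*cen(k),.118)[:2].round(4))
    for k in blobs(x,(22,140,100),(36,255,255),4,(270,150,330,230) if n=="scene" else (200,120,260,190)):print(n,"yel",cen(k).round(1),cv2.contourArea(k),plane(x,*cen(k),zl)[:2].round(4))
E
```

```text
time_s: 28.38
tcp_pos: [0.5805, 0.012, 0.2582]
ee_rot: [-0.0, 0.998, -0.066, 0.001]
ft_force: [0.1, 0.5, -4.5]
gripper_width: 0.0572
x az -7.62 [0.5804 0.012  0.258 ] [-0.65  0.66  0.78  1.92 -0.63  0.82 -1.24]
lid centre px scene [302.9 170.4] window [316.8 197.6]
stripe [256.2 260.2] [12.8 20.8] 82.4 [ 0.018  -0.0014 -0.1315]
stripe [256.4 191.8] [20.2 10.8] 83.5 [ 0.0456 -0.0052 -0.1315]
scene red [321.9 195.2] 80.5 [6.662e-01 1.000e-04]
scene yel [305.9 189.8] 39.5 [ 0.6317 -0.0248]
scene yel [306.5 174.5] 23.0 [0.5965 0.01  ]
```

View pics/fin.png

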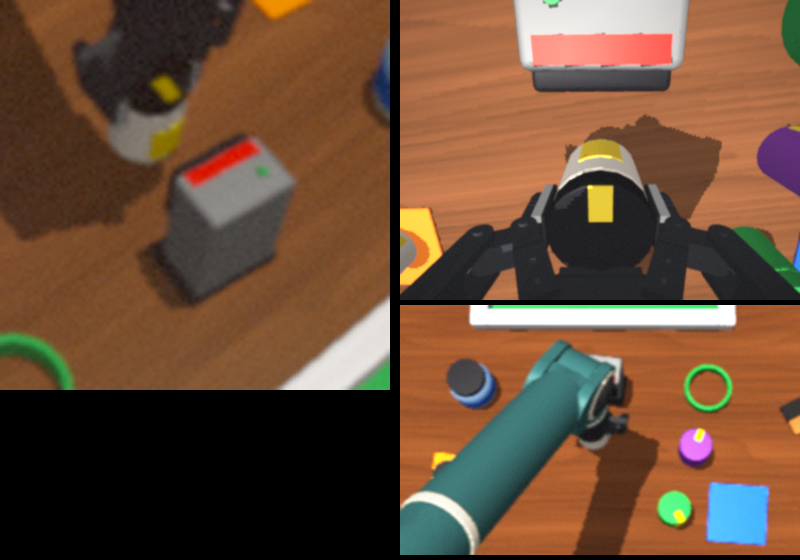

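```bash
python3 - <<'E'
from h import *
c=cam("wrist");o=bot.get_obs();P=o["tcp_pos"];u=np.array([np.cos(np.radians(-7.6)),np.sin(np.radians(-7.6)),0]);v=np.array([-u[1],u[0],0])
k=blobs(c,(0,120,90),(8,255,255),200,(150,20,400,110))[0];x=k[:,0];e=cen(k)
S=plane(c,*e,.118);print("stripe px",e.round(1),x.min(0),x.max(0),S.round(4),"rel fwd/left",((S-P)@u).round(4),((S-P)@v).round(4))
for z in(.118,.11,.10,.09,.06): 
    B=plane(c,256,115,z);print("ledge front edge if z=",z,"fwd",((B-P)@u).round(4))
print("stripe front edge fwd",((plane(c,e[0],x[:,1].max(),.118)-P)@u).round(4))
W=np.array([.650,.003,0]);print("window est fwd/left",((W-P)@u).round(4),((W-P)@v).round(4))
t=dict(np.load("w3.npz"));print("w3 window at z=.085",plane(t,418.5,230.4,.085).round(4))
tp=dict(np.load("top.npz"));print("top window at z=.085",plane(tp,228.3,141.4,.085).round(4))
E
```

```text
stripe px [291.1  62.5] [211  43] [348  83] [ 0.667  -0.0105  0.118 ] rel fwd/left 0.0889 -0.0108
ledge front edge if z= 0.118 fwd 0.0717
ledge front edge if z= 0.11 fwd 0.0709
ledge front edge if z= 0.1 fwd 0.07
ledge front edge if z= 0.09 fwd 0.0691
ledge front edge if z= 0.06 fwd 0.0664
stripe front edge fwd 0.0824
window est fwd/left 0.0702 0.0003
w3 window at z=.085 [0.6513 0.0031 0.085 ]
top window at z=.085 [0.6498 0.0037 0.085 ]
```

The bezel's front edge measures 69–71 mm ahead of the jar axis, and the window 0.3 mm sideways. Height is within 1.5 mm and yaw -7.6°. Handing in.

```bash
python3 -c "
from rig import bot
o=bot.get_obs();print(o['time_s'],o['tcp_pos'],o['gripper_width']);print(bot.finish_job())"
```

```text
28.575 [0.58037421 0.01201207 0.25791263] 0.057119533320761175
the job is handed in; nothing more can be done
None
```

The blue-pad jar (jar_a) is the heavier one, and I handed the job in at 28.6 s with the gripper holding it in front of the scanner window. I lifted jar_a and stood it back, then lifted the orange-pad jar (jar_b) and stood it back, then picked up jar_a again. The wrist read about 4.0 N (0.41 kg) for jar_a and about 1.6 N (0.16 kg) for jar_b.

**Held jar, last checks:**
- **Distance and centring:** the jar's axis is 70 mm from the window and centred on it to about 0.3 mm.
- **Height:** the middle is at about 86.5 mm, against 85 mm wanted. I left that difference.
- **Direction:** the label points to -7.6°, the same as the scanner's estimated direction.
- **Grip:** the opening is steady at 57 mm.

**Standing jars:** jar_b stands upright within about 2 mm of the orange pad's middle. When I first set jar_a back it was about 3–4 mm off the blue pad's middle.

**Checks that failed or disagreed:**
- **Heights by triangulation:** hand-read pixels put jar_b's lid at 93 mm, against 84 mm expected, and scattered the orange pad's corners between -3 and 20 mm. Some of the wrist-to-top and wrist-to-scene results for jar_a's lid also missed, at 69 to 82 mm. I relied on the good readings: jar_a's lid at 84.7 mm, and the pads' measured sizes.
- **Stripe in the last wrist view:** the automatic colour mask missed part of the scanner's red stripe and showed an 11 mm sideways offset. I judged the centring from the stripe's full extent in the picture, and the window estimate agreed.
- **Refused move:** the very first move call was refused because rows need all their values; nothing moved.

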